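# Seat the drained filter cartridge in the purifier jug and shut the lid

## Robot

A 7-joint arm with a two-finger parallel gripper is mounted at the origin on the work surface. World frame = base frame: x ahead of the robot, y to its left, z up, the work surface at z = 0. Lengths are in m, angles in rad, forces in N, time in s.
With the tool pointing down it reaches from about 0.35 to 0.9 m from the base axis. Payload 7.2 kg.
Tool frame: the origin (TCP) lies midway between the tips of the shut fingers; the grasp point (between the pads) lies robot.grip_point_offset behind it (robot.grip_point_offset is the distance from the TCP to the grasp point, in m); z points along the fingers, y is the direction in which the jaws open and shut (so a half turn about z gives the same grasp; the last joint's range is limited). The gripper opens to 85 mm and grips with 20 to 120 N. Pads are 22 mm wide; open, the fingers measure 114 mm over their backs; the gripper's body (76 mm by 85 mm) begins 54 mm behind the grasp point. The pads swing forward as they close: fully open they stand 13 mm farther back than shut.
Start: joints at [-0.068, 0.411, -0.013, 1.596, 0.006, 1.134, -0.082], TCP at [0.625, -0, 0.231] pointing down, gripper open.
Joint ranges: [-2.95, 2.95], [-0.29, 1.99], [-1.47, 1.44], [0.14, 2.54], [-1.03, 4.17], [0.13, 1.85], [-2.86, 2.86]. Speed limits (rad/s): [2.39, 2.39, 3.01, 3.01, 3.14, 3.14, 3.14].

## Interface

Orientations are given as [roll, pitch, yaw] about the fixed x, y, z axes, in that order (R = Rz(yaw) Ry(pitch) Rx(roll)).
In Python, from station import robot, get_image, calibration, order gives the robot as it stands.
- The arm moves only by the tool apply_moves, never from a script. Its argument "increments" is a list of rows, each a list of 7 numbers: the shift along the tool's x, y, z in units of 40 mm (1.0 is 40 mm), then the turn, a rotation vector about the tool's x, y, z in units of 8 degrees (1.0 is 8 degrees), then the opening, from 0 (shut) to 1 (fully open). In form: [[dx, dy, dz, ax, ay, az, grip], ...]. A call has 1 to 20 rows; each row is the pose to reach, as a shift and turn from the pose commanded when the call began, along the tool's axes at that moment; what a row does not reach only later rows make up. A row lasts 1/10 s, in which the tool goes at most 50 mm and 8.59 degrees, less where a joint would pass 70% of its speed; a pose out of reach is approached as far as the arm can. A call with a gripper value outside its range is refused whole. The fingers move at their own pace and stop on an object; "grip_force" is the grip in N (left out, the last holds). Time passes only in rows, so rows that repeat a pose let the fingers close. It gives the time, the measured TCP pose, the force and the opening at its end, in the units of the state.
- robot.get_state(): the state, without advancing time (a new reading comes with each control period).
- get_image(name): name is "scene" or "side" or "wrist"; returns the picture (420x560x3 uint8, red, green, blue); there is no depth.
- calibration(name): a dict with "intrinsics" (3x3 intrinsics, pixels), "origin" and "orientation" of the camera in the world. Camera axes: x right, y up, looking along -z (the intrinsics and any distortion apply to the point x, -y, -z); pixel columns grow to the right and rows downward; lengths in m; the calibration is good to about 2 mm. A picture is of the moment at which its call begins: read the wrist's pose just before it. calibration takes no time and is no camera call; for the wrist camera it gives the pose at the moment of the call.
- order.close_job(): hands the job in, once; it reports no verdict.
The state is a dict: "time": time; "joint_pos": joint angles; "qd": joint speeds; "effort": joint torques, N m; "position": TCP position; "orientation": TCP orientation; "contact_force": force on the tool from outside, world axes, zero at the start; "ft_torque": the same for the moment, N m; "width": opening from 0.0 (shut) to 1.0 (fully open).
Only numpy, scipy, OpenCV 4.12 (cv2) and the standard library are available. Lean on these libraries where they do the work, as an engineer would, in place of code of your own. Each camera call takes 0.05 s, during which the arm holds its last target.

## Task

Take the blue filter cartridge off its sloping draining stand and set it upright into the blue collar inside the white jug, turning it under light pressure until its two lugs drop into the two notches and it sits fully home; do not drop it in from above or force it. Then let go and shut the jug's lid all the way. Leave the cups, saucer, spent cartridge, tumbler and tea tin where they stand.

Things in the scene. Friction and masses are not known exactly. Their poses are not given: they have to be found in the camera images.
- filter_grip (a point): centre of the grip rib on top of the blue filter cartridge (loose, 150 mm long, about 0.28 kg). z is the long axis, from foot to rib; x runs along the rib and points at the lugs (alike at +x and -x). On the axis, 133 mm above the foot, 17 mm below the top. Rib 14 mm thick (y), 44 mm long (x), 34 mm high above a shoulder of radius 26 mm: pinch it across y
- filter_flange (a point): point on the blue cartridge's axis at the underside of its flange (radius 33 mm, 6 mm thick), 97 mm above the foot, 36 mm below filter_grip; axes as filter_grip. Just below the flange two lugs at +x and -x, 14 mm wide, reach out to 42 mm from the axis, 85 to 97 mm above the foot. It lies at point collar when the cartridge is home
- filter_foot (a point): middle of the blue cartridge's flat foot; axes as filter_grip. Round body of radius 27.5 mm, tapering to 24 mm in the lowest 10 mm. At the start it lies on the stand with its rib end up, its axis leaning 40 degrees from vertical, rib and lugs in the vertical plane of the lean, so the rib is best taken with the tool tilted along the axis, then lifted straight up
- stand: fixed draining stand, bent steel wire on a grey tray 180 by 124 mm; origin under the middle of the tray. The cartridge's rib end leans towards the stand's -x; its foot centre is at (45, 0, 36) mm and its rib centre at (-40, 0, 138) mm in the stand's frame. Two wires run under its body up to 78 mm from the foot; nothing stands above or beside the rib
- jug: white purifier jug, round, 144 mm across, 200 mm high to the rim (inner radius 66 mm there), standing fast on its rubber foot; origin under its middle, z up. Handle and lid hinge on its +y side (handle out to 131 mm and up to 180 mm), spout on its -y side (out to 84 mm). Hollow below the collar, floor 6 mm above the ledge
- collar (a point): centre of the top face of the blue collar in the jug, on its axis, 58 mm below the rim; z up; x points through the two notches (+x and -x), 0.80 rad anticlockwise from the jug's x. Bore radius 29.5 mm, 20 mm deep; notches 17.4 mm wide, full depth, out to 50 mm radius. With its lugs off the notches the cartridge rides 12 mm high; lined up within 2 to 3 degrees it drops home
- lid_hinge (a point): middle of the lid's hinge line, in the jug's frame at (0, 80, 203) mm; axes as the jug's; the hinge line runs along x
- lid (a joint): angle of the white lid, rad: 0 = shut on the rim, 2.3 = folded fully back over the handle; starts at 2.05 to 2.3. Stiff hinge: stays where it is left, moves with 1 to 2 N at the tab. Disc of radius 73.5 mm, 6 mm thick (2 mm below to 4 mm above the hinge line), its middle 80 mm from the hinge line; it shuts only over a cartridge that is home
- lid_tab (a point): middle of the thumb tab at the lid's free edge, 160 mm from the hinge line; the tab is 26 mm wide, 6 mm thick and ends 171 mm from the hinge line. Frame of the lid: with the lid shut as the jug's, z out of the lid's top
- cup_a_mid (a point): stainless steel cup, 77 mm across, 92 mm high; point at half height. Bystander
- cup_b_mid (a point): a second such cup; point at half height. Bystander
- saucer: green melamine saucer, 136 mm across, 16 mm high; origin under its middle. Bystander
- spent_mid (a point): spent cartridge of the same shape, but yellow-brown, standing on the saucer; point at half height, 75 mm above its foot. Bystander
- tumbler_mid (a point): glass tumbler with ribbed base, 68 mm across, 105 mm high; point at half height. Bystander
- tea_tin_mid (a point): red tea tin with brass lid, 78 mm across, 126 mm high; point at half height. Bystander
There are look-alikes about, which are no part of the job. Leave any orange look-alike of the jug alone.

How it is judged:
On the way, in this order (a step that is already met when the one before it is completed fails the run):
1. the blue cartridge sits fully home in the collar, with the lid still open (horizontal distance between filter_flange and collar below 0.005 m and z of filter_flange in the frame of collar between -0.004 and 0.004 m and angle between the x axis of filter_flange and the x axis of collar, either way round below 0.12 rad and angle between filter_flange's own z axis and vertical below 0.07 rad and value of joint lid above 1 rad), for 0.2 s.
2. the lid is shut (value of joint lid below 0.05 rad), for 0.1 s.
At the end, for the whole second after the job is handed in: The blue cartridge is home: its flange within 4 mm of the collar's top face and 5 mm of its centre, upright within 4 degrees, its lugs within 7 degrees of the notches; the lid is shut to within 0.05 rad (about 8 mm at the tab) (horizontal distance between filter_flange and collar below 0.005 m and z of filter_flange in the frame of collar between -0.004 and 0.004 m and angle between the x axis of filter_flange and the x axis of collar, either way round below 0.12 rad and angle between filter_flange's own z axis and vertical below 0.07 rad and value of joint lid below 0.05 rad); the robot touches nothing.
It fails at once if the cartridge was forced: pushed against the jug with more than 80 N while held (contact force between filter and jug above 80 N and contact force between the fingers and filter above 3 N).
It fails at once if the cartridge was dropped or rammed into the jug: it struck with more than 130 N (contact force between filter and jug above 130 N).
It fails at once if a bystander was moved by more than 30 mm (distance of any of cup_a_mid, cup_b_mid, saucer, spent_mid, tumbler_mid, tea_tin_mid from where it was at the start of the episode above 0.03 m).
It also fails if it takes over 67 s, if anything falls off the work surface, if the arm or the gripper's body presses on something with over 40 N, if the wrist force passes 120 N, or if a joint passes its speed limit or range.

## Working session

There is one attempt and no reset: what is moved stays moved. The work goes in short steps, Python scripts to look and compute and a tool call to move; the robot and the scene stay as the last step left them, time stands still between calls to the robot, and variables do not carry over. Pictures are saved under pics/ and viewed, and the job is handed in when it is done.

Besides the shell and the picture viewer there is one more tool, called after ">>>" as name([rows], argument=value, ...), one row to a line, values as JSON. apply_moves: Moves the arm, as the interface text tells. Its arguments: {"type":"object","properties":{"increments":{"type":"array","items":{"type":"array","items":{"type":"number"}}},"grip_force":{"type":"number"}},"required":["increments"]}

```bash
mkdir -p pics; ls; python3 - <<'E'
from station import robot,get_image,calibration,order
import cv2
print(robot.get_state(), robot.grip_point_offset)
for n in ["scene","side","wrist"]:
    c=calibration(n); print(n,c)
    cv2.imwrite(f"pics/{n}0.png",get_image(n)[:,:,::-1])
E
```

```text
pics
{'time': 0.0, 'joint_pos': array([-0.0681961 ,  0.41194943, -0.01276968,  1.59703101,  0.00560685,
        1.1343214 , -0.08218811]), 'qd': array([-0.0001732 , -0.00095229,  0.00129955, -0.00017782,  0.00109247,
        0.00138972, -0.00135966]), 'effort': array([-1.18789325e-03, -6.00636005e+01,  6.81361444e-01, -2.99419034e+01,
        1.37590774e-02,  1.04116063e-02,  2.51732433e-05]), 'position': array([ 6.24499460e-01, -1.24618736e-05,  2.30427251e-01]), 'orientation': array([-3.13992223e+00,  1.01871424e-04,  1.57088473e+00]), 'contact_force': array([-0.66963732, -0.65857225, -0.9080599 ]), 'ft_torque': array([0.04745458, 0.03071349, 0.03384779]), 'width': 1.0006586007627085} 0.0187
scene {'intrinsics': array([[483.48035204,   0.        , 280.60297678],
       [  0.        , 483.48035204, 206.87505578],
       [  0.        ,   0.        ,   1.        ]]), 'origin': array([ 1.12829272, -0.96748804,  0.91062277]), 'orientation': array([0.95039511, 0.0114655 , 0.54153231])}
side {'intrinsics': array([[440.61886026,   0.        , 277.93871042],
       [  0.        , 440.61886026, 207.59809797],
       [  0.        ,   0.        ,   1.        ]]), 'origin': array([0.31228919, 0.85994764, 0.82941753]), 'orientation': array([ 0.94528913,  0.00634173, -2.89878013])}
wrist {'intrinsics': array([[306.64580712,   0.        , 277.52126413],
       [  0.        , 306.64580712, 209.0327736 ],
       [  0.        ,   0.        ,   1.        ]]), 'origin': array([0.62516035, 0.07620686, 0.37176374]), 'orientation': array([-0.30638707,  0.00160377,  0.00072374])}
```

View pics/scene0.png

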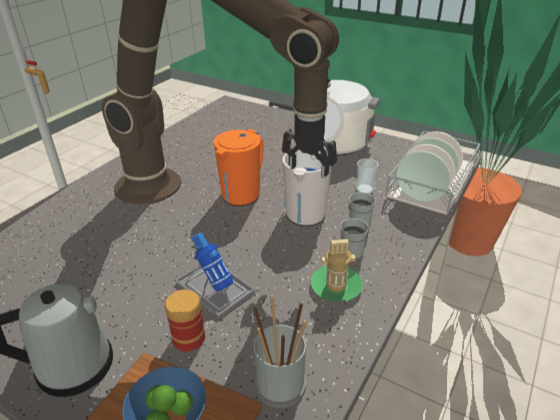

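View pics/side0.png

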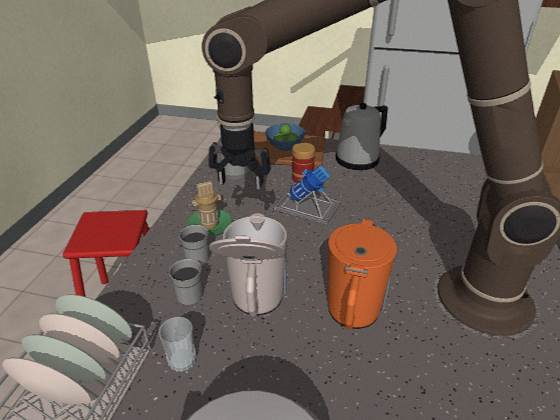

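View pics/wrist0.png

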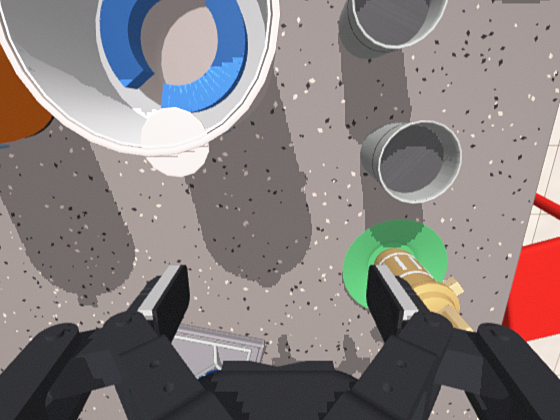

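The white jug shows at scene (306,190) and side (256,265). The orange look-alike at scene (239,167) is not the one. The blue cartridge is on its stand at scene (212,265) and side (310,185), and the yellow-brown one on the saucer is the spent one. Next I'll make rough position estimates.

```bash
cat > h.py <<'E'
import numpy as np,cv2
from scipy.spatial.transform import Rotation as R
from station import robot,get_image,calibration,order
def ray(c,uv):
    K=np.array(c["intrinsics"]);d=np.linalg.solve(K,[uv[0],uv[1],1.]);d=np.array([d[0],-d[1],-d[2]])
    return np.array(c["origin"]),R.from_euler('xyz',c["orientation"]).as_matrix()@d
def plane(c,uv,z):
    o,d=ray(c,uv);return o+d*(z-o[2])/d[2]
def tri(l):
    A=np.zeros((3,3));b=np.zeros(3)
    for c,uv in l:
        o,d=ray(c,uv);d=d/np.linalg.norm(d);P=np.eye(3)-np.outer(d,d);A+=P;b+=P@o
    p=np.linalg.solve(A,b);return p,[np.linalg.norm(np.cross(p-ray(c,u)[0],ray(c,u)[1]/np.linalg.norm(ray(c,u)[1]))) for c,u in l]
def proj(c,p):
    q=R.from_euler('xyz',c["orientation"]).as_matrix().T@(np.asarray(p)-c["origin"]);K=c["intrinsics"]
    return np.array([K[0,2]+K[0,0]*q[0]/-q[2],K[1,2]+K[1,1]*-q[1]/-q[2]])
def Rt(): 
    s=robot.get_state();return np.array(s["position"]),R.from_euler('xyz',s["orientation"])
def inc(p,Rm):
    """increments from present pose to pose"""
    p0,R0=Rt();d=R0.inv().apply(np.asarray(p)-p0)/.04;a=(R0.inv()*Rm).as_rotvec()/np.radians(8)
    return np.round(np.r_[d,a],2)
E
python3 - <<'E'
from h import *
cs={n:calibration(n) for n in("scene","side","wrist")}
im={n:cv2.imread(f"pics/{n}0.png") for n in cs}
for n,(x,y,w,h,s) in {"scene":(160,220,110,100,7),"side":(260,150,100,80,7)}.items():
    pass
a=cv2.resize(im["scene"][220:320,165:265],None,fx=5.5,fy=5.5,interpolation=2)
cv2.imwrite("pics/c_scene.png",a)
a=cv2.resize(im["side"][150:230,265:365],None,fx=7,fy=7,interpolation=2);cv2.imwrite("pics/c_side.png",a)
print(tri([(cs["scene"],(200,239)),(cs["side"],(321,174))]))
c=cs["wrist"]
print([plane(c,u,.2) for u in[(0,30),(275,20),(173,157),(140,143)]])
print(plane(cs["side"],(258,235),.2))
E
```

```text
(array([ 0.46129302, -0.26679389,  0.13791947]), [np.float64(0.0018056692433067482), np.float64(0.0018056692433068803)])
[array([0.48706807, 0.11496286, 0.2       ]), array([0.62369218, 0.11937405, 0.2       ]), array([0.56663778, 0.0522338 , 0.2       ]), array([0.5492392 , 0.05989265, 0.2       ])]
[0.54399889 0.12747794 0.2       ]
```

View pics/c_scene.png

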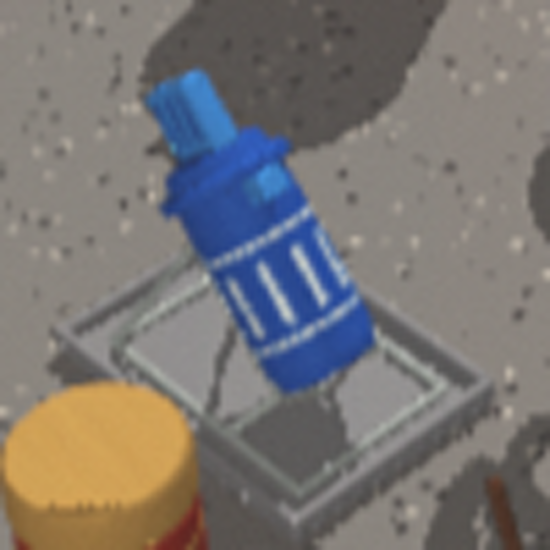

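View pics/c_side.png

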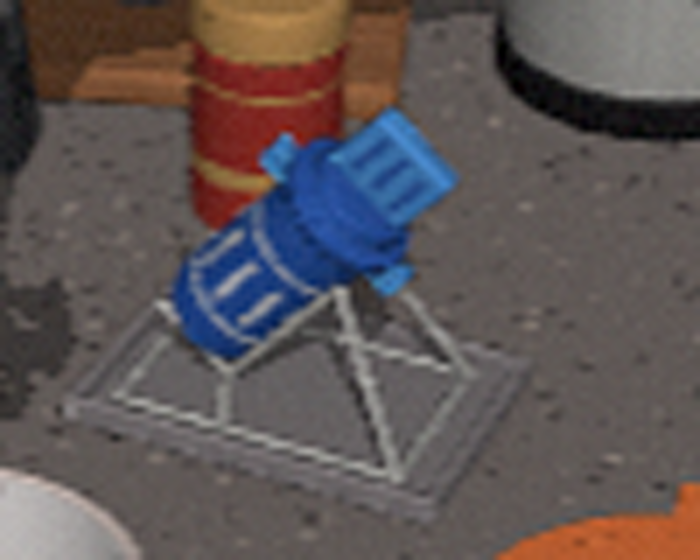

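>>> apply_moves([
  [0.4, -0.4, -1.1, 0, 0, 0, 1],
  [0.9, -0.8, -2.2, 0, 0, 0, 1],
  [1.3, -1.2, -3.2, 0, 0, 0, 1],
  [1.75, -1.6, -4.25, 0, 0, 0, 1],
  [1.75, -1.6, -4.25, 0, 0, 0, 1],
  [1.75, -1.6, -4.25, 0, 0, 0, 1],
])

```text
time: 0.75
position: [0.561, 0.0705, 0.4022]
orientation: [3.139, -0.0, 1.572]
contact_force: [-0.6, 0.1, -0.5]
width: 1.002
```

```bash
python3 - <<'E'
from h import *
import pickle
c=calibration("wrist");i=get_image("wrist")[:,:,::-1];s=robot.get_state();print(s["position"],s["orientation"],c["origin"])
cv2.imwrite("pics/w1.png",i);pickle.dump(c,open("w1.pkl","wb"))
E
```

```text
[0.56084144 0.06971637 0.40074903] [-3.14124626e+00  4.11911694e-04  1.57084843e+00] [0.56099718 0.14665975 0.54354002]
```

View pics/w1.png

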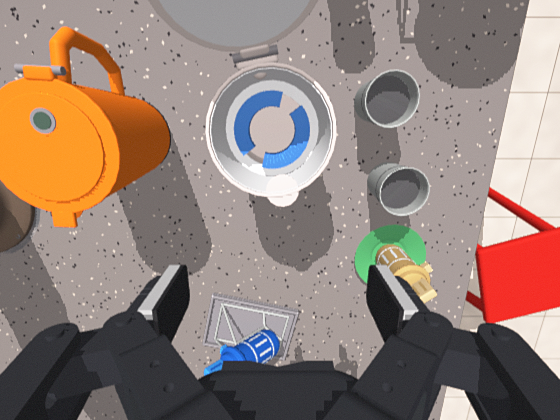

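```bash
python3 - <<'E'
import cv2
i=cv2.imread("pics/w1.png")
cv2.imwrite("pics/w1c.png",cv2.resize(i[40:210,195:350],None,fx=3.5,fy=3.5,interpolation=2))
E
```

```text
(no output)
```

View pics/w1c.png

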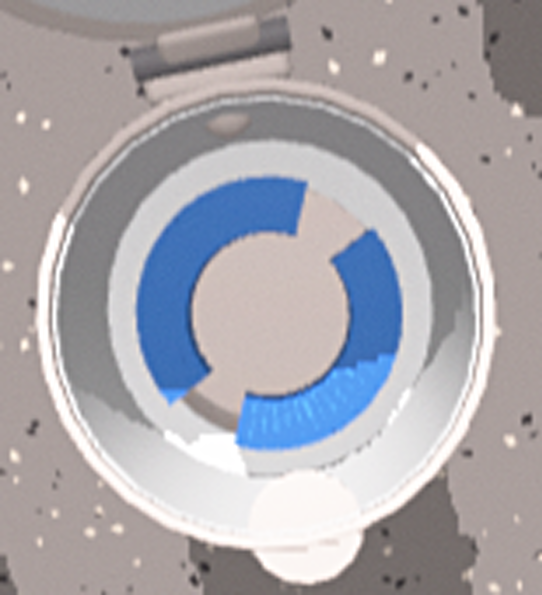

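```bash
python3 - <<'E'
from h import *
import pickle
c=pickle.load(open("w1.pkl","rb"));i=cv2.imread("pics/w1.png")
hsv=cv2.cvtColor(i,cv2.COLOR_BGR2HSV)
m=cv2.inRange(hsv,(95,110,80),(125,255,255));m[:70]=0;m[190:]=0;m[:,:215]=0;m[:,330:]=0
v,u=np.nonzero(m);P=np.array([plane(c,(a,b),.142)[:2] for a,b in zip(u,v)])
from scipy.optimize import least_squares
hull=cv2.convexHull(np.stack([u,v],1).astype(np.int32))[:,0]
# boundary pixels: outer
cen=P.mean(0)
for it in range(4):
    d=P-cen;r=np.hypot(*d.T);a=np.degrees(np.arctan2(d[:,1],d[:,0]))
    bo=[];bi=[]
    for k in range(-180,180,4):
        s=(a>=k)&(a<k+4)
        if s.sum()>20: bo.append(P[s][r[s].argmax()]);bi.append(P[s][r[s].argmin()])
    f=lambda B:least_squares(lambda q:np.hypot(B[:,0]-q[0],B[:,1]-q[1])-q[2],[*cen,.04],loss='soft_l1',f_scale=.001).x
    fo,fi=f(np.array(bo)),f(np.array(bi)); cen=(fo[:2]+fi[:2])/2
print(fo,fi)
d=P-cen;r=np.hypot(*d.T);a=np.degrees(np.arctan2(d[:,1],d[:,0]))
h=np.histogram(a[(r>.034)&(r<.044)],np.arange(-180,181,3))[0];print([(k,n) for k,n in zip(range(-180,180,3),h) if n<15])
cr=lambda x,y:(195+x/3.5-.5,40+y/3.5-.5)
for n,z,pts in [("notch",.142,[(305,182),(373,230),(298,233),(332,262),(172,403),(237,447),(207,372),(245,395)]),("rim",.2,[(40,312),(493,312),(267,545),(267,82),(107,150),(430,470),(430,150),(107,470)]),("pin",.203,[(135,72),(290,38),(212,48)]),("spout",.2,[(308,545)])]:
    Q=np.array([plane(c,cr(*p),z)[:2] for p in pts]);print(n,Q.round(4).tolist())
    if n=="rim": print(f(Q))
    if n=="notch":
        w=Q-cen; print(np.degrees(np.arctan2(w[:,1],w[:,0])),np.hypot(*w.T))
E
```

```text
[0.55418205 0.12432288 0.04758294] [0.55451224 0.12542543 0.02971946]
[(-180, np.int64(8)), (-177, np.int64(14)), (-174, np.int64(13)), (-171, np.int64(14)), (-168, np.int64(12)), (-165, np.int64(14)), (-162, np.int64(12)), (-159, np.int64(12)), (-156, np.int64(13)), (-153, np.int64(12)), (-150, np.int64(12)), (-147, np.int64(14)), (-144, np.int64(11)), (-141, np.int64(8)), (-138, np.int64(0)), (-135, np.int64(0)), (-132, np.int64(0)), (-129, np.int64(0)), (-126, np.int64(0)), (-123, np.int64(0)), (-120, np.int64(0)), (-117, np.int64(0)), (-114, np.int64(0)), (-111, np.int64(0)), (-108, np.int64(8)), (-105, np.int64(11)), (-102, np.int64(13)), (-99, np.int64(12)), (-93, np.int64(8)), (-90, np.int64(14)), (-87, np.int64(10)), (-84, np.int64(12)), (-81, np.int64(14)), (-78, np.int64(10)), (-75, np.int64(13)), (-72, np.int64(12)), (-69, np.int64(12)), (-66, np.int64(10)), (-60, np.int64(11)), (-57, np.int64(12)), (-54, np.int64(11)), (-51, np.int64(13)), (-48, np.int64(11)), (-45, np.int64(14)), (-42, np.int64(12)), (-39, np.int64(13)), (-36, np.int64(11)), (-33, np.int64(12)), (-30, np
[... 1124 characters left out ...]
5, np.int64(14)), (168, np.int64(13)), (171, np.int64(13)), (174, np.int64(14))]
notch [[0.5669, 0.1708], [0.5911, 0.155], [0.5645, 0.1539], [0.5767, 0.1441], [0.5179, 0.0939], [0.5418, 0.0775], [0.5312, 0.1053], [0.5451, 0.0969]]
[  74.76596328   39.32689377   70.75661201   40.71498109 -139.66122342
 -104.8029074  -139.82352042 -108.38322601] [0.04762163 0.04746275 0.03073709 0.02945413 0.04780078 0.04896233
 0.03035378 0.02945653]
rim [[0.4841, 0.1295], [0.6245, 0.1297], [0.5541, 0.0549], [0.5548, 0.1946], [0.5072, 0.1761], [0.607, 0.0801], [0.6031, 0.1763], [0.5024, 0.08]]
[0.55467966 0.12528246 0.06981113]
pin [[0.5168, 0.1967], [0.5615, 0.2057], [0.5391, 0.203]]
spout [[0.5677, 0.0549]]
```

>>> apply_moves([
  [-1.2, -0.2, 0.1, 0, 0, 0, 1],
  [-2.4, -0.4, 0.2, 0, 0, 0, 1],
  [-3.6, -0.6, 0.4, 0, 0, 0, 1],
  [-4.8, -0.9, 0.5, 0, 0, 0, 1],
  [-6.0, -1.1, 0.6, 0, 0, 0, 1],
  [-7.2, -1.3, 0.7, 0, 0, 0, 1],
  [-8.4, -1.5, 0.8, 0, 0, 0, 1],
  [-9.75, -1.75, 1, 0, 0, 0, 1],
  [-9.75, -1.75, 1, 0, 0, 0, 1],
  [-9.75, -1.75, 1, 0, 0, 0, 1],
  [-9.75, -1.75, 1, 0, 0, 0, 1],
])

```text
time: 1.9
position: [0.4911, -0.3191, 0.36]
orientation: [-3.14, -0.002, 1.571]
contact_force: [0.3, 0.5, -0.7]
width: 1.002
```

```bash
python3 - <<'E'
from h import *
import pickle
c=calibration("wrist");i=get_image("wrist")[:,:,::-1];s=robot.get_state();print(s["position"],s["orientation"],c["origin"])
cv2.imwrite("pics/w2.png",i);pickle.dump(c,open("w2.pkl","wb"))
E
```

```text
[ 0.49150265 -0.31851394  0.36048759] [-3.14056833e+00 -1.29029245e-03  1.57262266e+00] [ 0.4917456  -0.24305763  0.50137075]
```

View pics/w2.png

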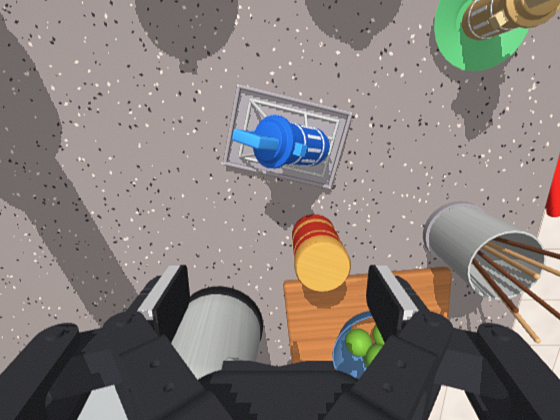

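```bash
python3 - <<'E'
import cv2
i=cv2.imread("pics/w2.png")
cv2.imwrite("pics/w2c.png",cv2.resize(i[75:200,215:365],None,fx=5,fy=5,interpolation=2))
E
```

```text
(no output)
```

View pics/w2c.png

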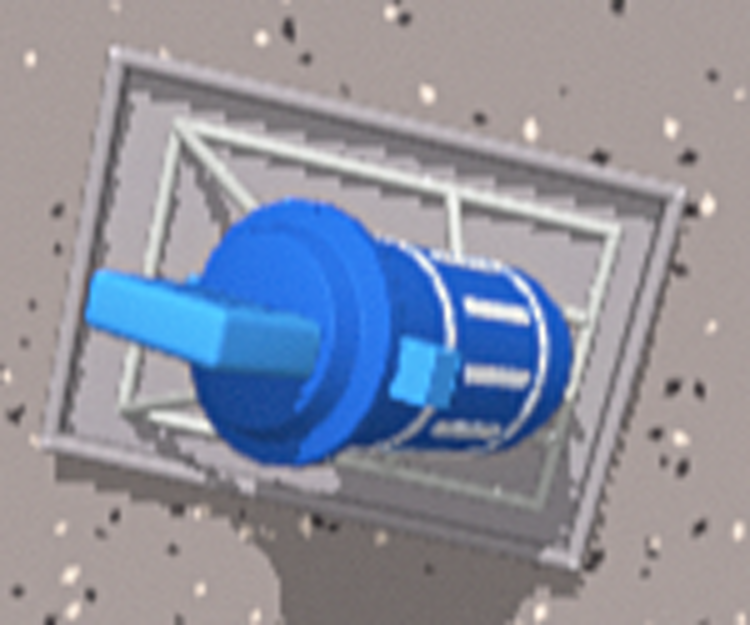

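```bash
python3 - <<'E'
from h import *
import pickle
c=pickle.load(open("w2.pkl","rb"))
cr=lambda x,y:(215+x/5-.4,75+y/5-.4)
q=[(114,50),(684,190),(577,568),(46,445)]
for z in(0,.01,.02):
    Q=np.array([plane(c,cr(*p),z)[:2] for p in q]);e=[np.linalg.norm(Q[k]-Q[(k+1)%4]).round(4) for k in range(4)]
    xa=(Q[1]+Q[2]-Q[0]-Q[3]);ya=(Q[0]+Q[1]-Q[2]-Q[3]);yaw=np.degrees([np.arctan2(xa[1],xa[0]),np.arctan2(-ya[0],ya[1])])
    print(z,e,Q.mean(0),yaw)
Q=Q0=np.array([plane(c,cr(*p),.01)[:2] for p in q]);o=np.r_[Q.mean(0),0]
for yd in(-14,):
  Rz=R.from_euler('z',yd,degrees=True)
  rib=o+Rz.apply([-.04,0,.138]);foot=o+Rz.apply([.045,0,.036]);ax=(rib-foot)/np.linalg.norm(rib-foot);rx=np.cross(np.cross(ax,[0,0,1]),ax)
  print(rib,foot,ax)
  X=np.cross(Rz.apply([0,1,0]),ax);Y=Rz.apply([0,1,0]);top=rib+.017*ax
  ps=[top+sx*.022*X+sy*.007*Y for sx in(1,-1) for sy in(1,-1)]+[rib-.133*ax,rib]
  print([((proj(c,p)-[215,75])*5).round().tolist() for p in ps])
  for n in("scene","side"):
    print(n,[proj(calibration(n),p).round(1).tolist() for p in ps])
E
```

```text
0 [np.float64(0.1808), np.float64(0.124), np.float64(0.1808), np.float64(0.1233)] [ 0.50438325 -0.28307175] [-13.0226214  -12.58312815]
0.01 [np.float64(0.1772), np.float64(0.1215), np.float64(0.1772), np.float64(0.1208)] [ 0.50413118 -0.28227366] [-13.0226214  -12.58312815]
0.02 [np.float64(0.1736), np.float64(0.119), np.float64(0.1736), np.float64(0.1184)] [ 0.50387912 -0.28147556] [-13.0226214  -12.58312815]
[ 0.46531935 -0.27259678  0.138     ] [ 0.54779449 -0.29316014  0.036     ] [-0.62116819  0.15487462  0.76822128]
[[227.0, 306.0], [213.0, 371.0], [91.0, 261.0], [79.0, 321.0], [503.0, 364.0], [202.0, 321.0]]
scene [[203.0, 232.4], [198.5, 234.9], [196.1, 235.2], [191.6, 237.7], [225.4, 287.2], [200.5, 241.0]]
side [[318.2, 165.3], [320.1, 163.2], [328.2, 176.2], [330.0, 174.0], [294.6, 193.5], [320.5, 172.6]]
```

```bash
cat >> h.py <<'E'
rib=np.array([.466,-.2735,.138]);Rz_=R.from_euler('z',-12.8,degrees=True)
ax=Rz_.apply([-np.sin(np.radians(40)),0,np.cos(np.radians(40))]);Yst=Rz_.apply([0,1,0])
def grasp(sgn=1):
    z=-ax;y=-sgn*Yst;x=np.cross(y,z);return R.from_matrix(np.stack([x,y,z],1))
E
python3 - <<'E'
from h import *
g=grasp();print(g.as_matrix().round(2))
p=rib+ax*(.09-.0127);print(p,inc(p,g)); 
w=inc(p,g)
print(np.linalg.norm(w[3:])*8)
E
```

```text
[[ 0.75 -0.22  0.63]
 [-0.17 -0.98 -0.14]
 [ 0.64  0.   -0.77]]
[ 0.41754728 -0.26249181  0.19721524] [ 1.4  -1.84  4.09 -4.48  3.56 12.27]
108.30974840705706
```

>>> apply_moves([
  [0.1, -0.1, 0.1, -0.32, 0.25, 0.88, 1],
  [0.2, -0.3, 0.3, -0.64, 0.51, 1.75, 1],
  [0.3, -0.4, 0.5, -0.96, 0.76, 2.63, 1],
  [0.4, -0.5, 0.8, -1.28, 1.02, 3.51, 1],
  [0.5, -0.7, 1.1, -1.6, 1.27, 4.38, 1],
  [0.6, -0.8, 1.4, -1.92, 1.53, 5.26, 1],
  [0.7, -0.9, 1.7, -2.24, 1.78, 6.14, 1],
  [0.8, -1.0, 2.0, -2.56, 2.03, 7.01, 1],
  [0.9, -1.2, 2.3, -2.88, 2.29, 7.89, 1],
  [1.0, -1.3, 2.6, -3.2, 2.54, 8.76, 1],
  [1.1, -1.4, 2.9, -3.52, 2.8, 9.64, 1],
  [1.2, -1.6, 3.2, -3.84, 3.05, 10.52, 1],
  [1.3, -1.7, 3.6, -4.16, 3.31, 11.39, 1],
  [1.4, -1.84, 4.09, -4.48, 3.56, 12.27, 1],
  [1.4, -1.84, 4.09, -4.48, 3.56, 12.27, 1],
  [1.4, -1.84, 4.09, -4.48, 3.56, 12.27, 1],
  [1.4, -1.84, 4.09, -4.48, 3.56, 12.27, 1],
])

```text
time: 3.65
position: [0.4204, -0.2677, 0.2117]
orientation: [3.111, -0.707, -0.179]
contact_force: [0.1, 0.5, 0.1]
width: 0.997
```

```bash
python3 - <<'E'
from h import *
import pickle
print(robot.get_state()["joint_pos"].round(2))
c=calibration("wrist");i=get_image("wrist")[:,:,::-1];p,r=Rt();print(p,r.as_matrix().round(3))
cv2.imwrite("pics/w3.png",i)
pickle.dump(c,open("w3.pkl","wb"))
g=grasp();print("rem",inc(rib+ax*(.09-.0127),g))
X=np.cross(Yst,ax);top=rib+.017*ax
print([proj(c,top+sx*.022*X+sy*.007*Yst).round(1) for sx in(1,-1) for sy in(1,-1)])
E
```

```text
[-0.39 -0.15  1.02  2.48 -1.03  0.17 -0.12]
[ 0.42054419 -0.26540977  0.21016027] [[ 0.749 -0.196  0.633]
 [-0.136 -0.98  -0.143]
 [ 0.648  0.021 -0.761]]
rem [-0.28 -0.06  0.19 -0.01 -0.06  0.24]
[array([260.9, 210.1]), array([280.3, 210.8]), array([259.8, 265.3]), array([278.2, 265.9])]
```

View pics/w3.png

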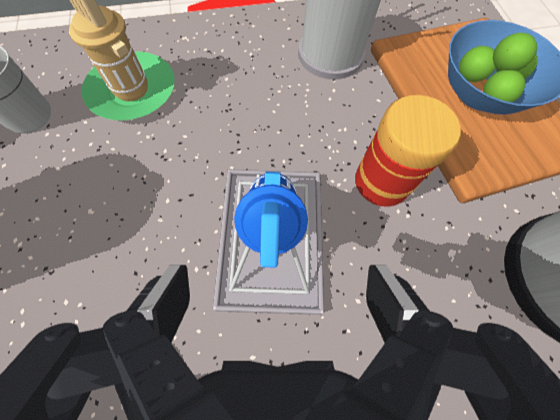

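Rib's top face is at (270,238), exactly where predicted. The arm is near its joint limits here, so I'll go in stages.

```bash
python3 - <<'E'
from h import *
for d in(.04,.0):
    print(inc(rib+ax*(d-.0127),grasp()))
E
```

```text
[-0.29 -0.06  1.44 -0.01 -0.06  0.24]
[-0.29 -0.06  2.44 -0.01 -0.06  0.24]
```

>>> apply_moves([
  [0, 0, 0.5, 0, 0, 0, 1],
  [0, 0, 1.0, 0, 0, 0, 1],
  [0, 0, 1.0, 0, 0, 0, 1],
  [0, 0, 1.0, 0, 0, 0, 1],
])

```text
time: 4.1
position: [0.4424, -0.2691, 0.1976]
orientation: [3.114, -0.696, -0.17]
contact_force: [-0.7, -0.1, -0.2]
width: 1.0
```

```bash
python3 - <<'E'
from h import *
print(robot.get_state()["joint_pos"].round(2))
for d in(.09,.05,.0):
    print(inc(rib+ax*(d-.0127),grasp()))
E
```

```text
[-0.83 -0.17  1.44  2.46 -1.03  0.13 -0.09]
[-0.5  -0.05 -0.4  -0.05  0.01  0.29]
[-0.5  -0.04  0.6  -0.05  0.01  0.29]
[-0.5  -0.03  1.85 -0.05  0.01  0.29]
```

```bash
cat > kin.py <<'E'
from h import *
import itertools
from scipy.optimize import least_squares
q_=lambda a,t:R.from_euler(a,t)
def chain(q,s,c,d):
    # d: d1,d3,a3,d5,a5?,d7
    r=R.identity();p=np.array([0,0,d[0]])
    r=r*q_('z',s[0]*q[0])*q_('y',q[1]);p=p+r.apply([d[5],0,0])*0
    r=r*q_('z',s[1]*q[2]);p=p+r.apply([d[2],0,d[1]])
    r=r*q_('y',q[3])*q_('z',s[2]*q[4]);p=p+r.apply([-d[2]*d[6],0,d[3]])
    r=r*q_('y',q[5])*q_('z',s[3]*q[6]+c);p=p+r.apply([0,0,d[4]])
    return p,r
E
python3 - <<'E'
from kin import *
s=robot.get_state()
D=[([-0.0681961,0.41194943,-0.01276968,1.59703101,0.00560685,1.1343214,-0.08218811],[.6245,0,.2304],[-3.13992,.0001,1.57088]),
(s["joint_pos"],s["position"],s["orientation"]),([-0.39,-0.15,1.02,2.48,-1.03,0.17,-0.12],[.42054,-.26541,.21016],None)]
D=[(q,np.array(p),R.from_euler('xyz',o) if o is not None else R.from_matrix([[.749,-.196,.633],[-.136,-.98,-.143],[.648,.021,-.761]])) for q,p,o in D]
res=[]
for sg in itertools.product([1,-1],repeat=4):
  for c in np.arange(4)*np.pi/2:
    e=[np.linalg.norm((chain(q,sg,c,np.zeros(7))[1].inv()*r).as_rotvec()) for q,p,r in D];res.append((max(e),sg,c,np.round(e,3)))
res.sort(key=lambda t:t[0]);print(*res[:4],sep="\n")
sg,c=res[0][1:3]
f=lambda d:np.r_[np.concatenate([chain(q,sg,c,np.r_[d,0,1])[0]-p for q,p,r in D]),.001*(d-[.3,.4,0,.4,.3])]
L=least_squares(f,[.3,.4,0,.4,.3]);print(L.x,L.fun.round(4))
E
```

```text
(np.float64(0.011251148717233707), (-1, -1, -1, -1), np.float64(1.5707963267948966), array([0.   , 0.   , 0.011]))
(np.float64(0.24240727601367293), (-1, -1, -1, 1), np.float64(1.5707963267948966), array([0.164, 0.19 , 0.242]))
(np.float64(1.268972430924502), (1, 1, -1, -1), np.float64(1.5707963267948966), array([0.16 , 1.255, 1.269]))
(np.float64(1.4064153809315836), (-1, -1, -1, 1), np.float64(3.141592653589793), array([1.406, 1.381, 1.329]))
[0.2897861  0.49379501 0.03129042 0.42401099 0.34869337] [-0.0034  0.0484 -0.0009 -0.0048 -0.0003 -0.0009  0.0045  0.0006  0.0018
 -0.      0.0001  0.      0.      0.    ]
```

```bash
cat > kin.py <<'E'
from h import *
import pickle,os
from scipy.optimize import least_squares
q_=lambda a,t:R.from_euler(a,t)
LO=np.array([-2.95,-.29,-1.47,.14,-1.03,.13,-2.86]);HI=np.array([2.95,1.99,1.44,2.54,4.17,1.85,2.86])
def chain(q,d):
    p=np.array([0,0,d[0]]);r=q_('z',-q[0])*q_('y',q[1])
    r=r*q_('z',-q[2]);p=p+r.apply([d[2],d[5],d[1]])
    r=r*q_('y',q[3])*q_('z',-q[4]);p=p+r.apply([0,d[6],d[3]])
    r=r*q_('y',q[5])*q_('z',-q[6]+np.pi/2);p=p+r.apply([0,d[7],d[4]])
    return p,r
D=[([-0.0681961,0.41194943,-0.01276968,1.59703101,0.00560685,1.1343214,-0.08218811],[.6245,0,.2304]),([-0.39,-0.15,1.02,2.48,-1.03,0.17,-0.12],[.42054,-.26541,.21016])]
if os.path.exists("log.pkl"): D+=pickle.load(open("log.pkl","rb"))
def log():
    s=robot.get_state();l=pickle.load(open("log.pkl","rb")) if os.path.exists("log.pkl") else []
    l.append((list(s["joint_pos"]),list(s["position"])));pickle.dump(l,open("log.pkl","wb"));D.append(l[-1])
def fit():
    d0=np.array([.3,.45,0,.42,.35,0,0,0]);w=[.01]*5+[.02]*3
    f=lambda d:np.r_[np.concatenate([chain(q,d)[0]-p for q,p in D]),w*(d-d0)]
    L=least_squares(f,d0);return L.x,L.fun[:-8]
def ik(p,r,d,q0,wn=.02,m=.05):
    qm=(LO+HI)/2
    f=lambda q:np.r_[(chain(q,d)[0]-p)*10,(chain(q,d)[1].inv()*r).as_rotvec()*2,wn*(q-q0)]
    L=least_squares(f,np.clip(q0,LO+m+.001,HI-m-.001),bounds=(LO+m,HI-m));q=L.x;a,b=chain(q,d)
    return q,np.linalg.norm(a-p),np.linalg.norm((b.inv()*r).as_rotvec())
E
python3 - <<'E'
from kin import *
log();d,e=fit();print(d.round(3),e.round(4))
rng=np.random.default_rng(0)
for sgn in(1,-1):
  g=grasp(sgn);out=[]
  for k in range(40):
    q0=rng.uniform(LO,HI) if k else np.array([-.068,.41,0,1.6,0,1.13,-.08]);q0[0]=rng.uniform(-1.,1.3)
    a=[ik(rib+ax*(h-.0127),g,d,q0,.003) for h in(.0,)]
    if a[0][1]<.003 and a[0][2]<.02: q=a[0][0];out.append((min(np.r_[q-LO,HI-q]),q.round(2)))
  out.sort(key=lambda t:-t[0]);print(sgn,len(out),*out[:5],sep="\n")
E
```

```text
[ 0.323  0.546 -0.007  0.468  0.396 -0.05   0.001 -0.013] [ 0.      0.      0.      0.0044  0.0008  0.0011 -0.0044 -0.0009 -0.0011]
1
17
(np.float64(0.06676790851483672), array([ 1.12,  0.24, -0.52,  2.47,  3.81,  0.24,  1.29]))
(np.float64(0.06661497848678444), array([ 0.94,  0.23, -0.32,  2.47,  3.93,  0.28,  1.16]))
(np.float64(0.06659877167640404), array([ 0.84,  0.23, -0.22,  2.47,  3.97,  0.3 ,  1.11]))
(np.float64(0.06659643625075384), array([ 0.85,  0.23, -0.22,  2.47,  3.97,  0.3 ,  1.11]))
(np.float64(0.05112169604624395), array([0.42, 0.25, 0.25, 2.47, 4.12, 0.4 , 0.94]))
-1
21
(np.float64(0.050000000000000266), array([ 1.76,  0.48, -1.42,  2.49,  2.03,  0.31, -0.07]))
(np.float64(0.050000000000000266), array([ 1.76,  0.48, -1.42,  2.49,  2.03,  0.31, -0.07]))
(np.float64(0.050000000000000266), array([ 1.76,  0.48, -1.42,  2.49,  2.03,  0.31, -0.07]))
(np.float64(0.050000000000000266), array([ 1.76,  0.48, -1.42,  2.49,  2.03,  0.31, -0.07]))
(np.float64(0.050000000000000266), array([ 1.76,  0.48, -1.42,  2.49,  2.03,  0.31, -0.07]))
```

```bash
python3 - <<'E'
from h import *
print(inc([.5,-.2,.42],R.from_euler('xyz',[np.pi,0,np.pi/2])))
E
```

```text
[  4.43  -1.85  -3.6    4.46  -3.48 -11.97]
```

>>> apply_moves([
  [0.3, -0.1, -0.9, 0, 0, 0, 1],
  [0.6, -0.2, -1.2, 0.3, -0.2, -0.8, 1],
  [0.9, -0.3, -1.4, 0.6, -0.4, -1.6, 1],
  [1.2, -0.5, -1.6, 0.9, -0.7, -2.4, 1],
  [1.5, -0.6, -1.8, 1.2, -0.9, -3.2, 1],
  [1.8, -0.8, -2.0, 1.5, -1.2, -4.0, 1],
  [2.1, -0.9, -2.2, 1.8, -1.4, -4.8, 1],
  [2.4, -1.0, -2.4, 2.1, -1.6, -5.6, 1],
  [2.7, -1.1, -2.6, 2.4, -1.9, -6.4, 1],
  [3.0, -1.2, -2.8, 2.7, -2.1, -7.2, 1],
  [3.3, -1.3, -3.0, 3.0, -2.3, -8.0, 1],
  [3.6, -1.5, -3.2, 3.3, -2.6, -8.8, 1],
  [3.9, -1.6, -3.4, 3.6, -2.8, -9.6, 1],
  [4.2, -1.8, -3.6, 3.9, -3.0, -10.4, 1],
  [4.4, -1.85, -3.6, 4.2, -3.3, -11.2, 1],
  [4.4, -1.85, -3.6, 4.46, -3.48, -11.97, 1],
  [4.4, -1.85, -3.6, 4.46, -3.48, -11.97, 1],
])

```text
time: 5.8
position: [0.4979, -0.2031, 0.4174]
orientation: [-3.137, 0.0, 1.564]
contact_force: [0.4, 0.3, 0.3]
width: 0.998
```

```bash
python3 - <<'E'
from kin import *
log();s=robot.get_state();print(s["joint_pos"].round(2),s["orientation"]);d,e=fit();print(d.round(3),e.round(4))
E
```

```text
[-0.18  0.16  0.57  1.53 -0.09  1.48  0.39] [-3.13731230e+00  4.79737996e-04  1.56395050e+00]
[ 0.378  0.478  0.017  0.444  0.389 -0.018 -0.028  0.015] [ 0.0011  0.0018  0.0011  0.005  -0.0016  0.0007 -0.0051  0.0012 -0.0008
 -0.0014 -0.001  -0.001 ]
```

```bash
sed -i 's/^D=.*/D=[([-0.0681961,0.41194943,-0.01276968,1.59703101,0.00560685,1.1343214,-0.08218811],[.6245,0,.2304])]/' kin.py; python3 - <<'E'
from kin import *
d,e=fit();print(d.round(3),e.round(4))
# simulate damped IK path from now, for either grasp
q0=np.array(robot.get_state()["joint_pos"]);p0,r0=Rt()
for sgn in(1,-1):
  for tilt in(40,30,20):
    z=Rz_.apply([np.sin(np.radians(tilt)),0,-np.cos(np.radians(tilt))]);y=-sgn*Yst;g=R.from_matrix(np.stack([np.cross(y,z),y,z],1))
    hd=R.from_matrix(np.stack([np.cross(y,[0,0,-1]),y,[0,0,-1]],1))
    q=q0.copy()
    pg=rib-z*.006+z*.0187
    way=[]
    for a,b,pa,pb,n in((r0,hd,p0,p0,20),(hd,g,p0,pg-.1*z,15),(g,g,pg-.1*z,pg,10)):
      dv=(a.inv()*b).as_rotvec()
      for t in np.linspace(0,1,n+1)[1:]:
        q,ep,er=ik(pa+(pb-pa)*t,a*R.from_rotvec(dv*t),d,q,.01,.01)
      way.append((q.round(2).tolist(),round(ep,3),round(er,3)))
    print(sgn,tilt,*way,sep="\n ")
E
```

```text
[ 0.393  0.472  0.015  0.446  0.398 -0.017 -0.029  0.017] [ 0.0005  0.0015  0.0015 -0.     -0.0003 -0.0002 -0.0008 -0.0011 -0.0012]
1
 40
 ([-0.36, 0.22, 0.76, 1.49, -0.15, 1.49, -1.39], np.float64(0.0), np.float64(0.0))
 ([-0.38, -0.21, 1.0, 2.52, -0.83, 0.14, -0.33], np.float64(0.0), np.float64(0.001))
 ([1.35, 0.28, -0.75, 2.34, -1.02, 0.14, -0.12], np.float64(0.008), np.float64(0.113))
1
 30
 ([-0.36, 0.22, 0.76, 1.49, -0.15, 1.49, -1.39], np.float64(0.0), np.float64(0.0))
 ([-0.46, -0.17, 0.96, 2.4, -0.04, 0.34, -1.24], np.float64(0.0), np.float64(0.0))
 ([-1.03, -0.28, 1.43, 2.5, 0.95, 0.23, -2.22], np.float64(0.065), np.float64(0.039))
1
 20
 ([-0.36, 0.22, 0.76, 1.49, -0.15, 1.49, -1.39], np.float64(0.0), np.float64(0.0))
 ([-0.33, 0.02, 0.84, 2.2, -0.2, 0.6, -1.14], np.float64(0.0), np.float64(0.0))
 ([-0.06, 0.31, 0.62, 2.18, -0.67, 0.45, -0.71], np.float64(0.0), np.float64(0.0))
-1
 40
 ([-0.04, 0.19, 0.44, 1.48, -0.08, 1.48, 1.75], np.float64(0.0), np.float64(0.0))
 ([-0.55, -0.28, 1.24, 2.49, -0.54, 0.14, 2.61], np.float64(0.0), np.float64(0.0))
 ([1.45, 0.32, -0.81, 2.31, -0.79, 0.14, 2.85], np.float64(0.007), np.float64(0.11))
-1
 30
 ([-0.04, 0.19, 0.44, 1.48, -0.08, 1.48, 1.75], np.float64(0.0), np.float64(0.0))
 ([0.0, -0.05, 0.67, 2.33, -0.49, 0.41, 2.43], np.float64(0.0), np.float64(0.0))
 ([0.74, 0.24, -0.11, 2.28, -0.92, 0.23, 2.85], np.float64(0.0), np.float64(0.0))
-1
 20
 ([-0.04, 0.19, 0.44, 1.48, -0.08, 1.48, 1.75], np.float64(0.0), np.float64(0.0))
 ([0.08, 0.05, 0.52, 2.16, -0.26, 0.62, 2.13], np.float64(0.0), np.float64(0.0))
 ([0.21, 0.3, 0.4, 2.15, -0.57, 0.44, 2.41], np.float64(0.0), np.float64(0.0))
```

```bash
python3 - <<'E'
from kin import *
d,e=fit();rng=np.random.default_rng(1)
def best(p,g):
  out=[]
  for k in range(25):
    q0=np.array([.4,.4,0,1.8,0,.6,-.5])+rng.uniform(-.7,.7,7)*[1,.4,1,.4,1,.4,2]
    q,ep,er=ik(p,g,d,q0,.002,.01)
    if ep<.002 and er<.01: out.append((min(np.r_[q-LO,HI-q]).round(2),q.round(2).tolist()))
  return max(out) if out else None
for sgn in(1,-1):
  for tilt in(20,25,30,34):
    z=Rz_.apply([np.sin(np.radians(tilt)),0,-np.cos(np.radians(tilt))]);y=-sgn*Yst;g=R.from_matrix(np.stack([np.cross(y,z),y,z],1))
    pg=rib-z*.006+z*.0187
    print("grasp",sgn,tilt,best(pg,g),best(pg+[0,0,.16],g))
    # cartridge in tool
    cart=R.from_matrix(np.stack([np.cross(Yst,ax),Yst,ax],1));rel=g.inv()*cart
    for h in(57,-123):
      C=R.from_euler('z',h,degrees=True);T=C*rel.inv();zt=T.as_matrix()[:,2]
      pt=np.array([.5545,.125,.178])+zt*.0127
      print("  ins",h,T.as_matrix()[:,0].round(2),zt.round(2),best(pt,T),best(pt+[0,0,.12],T))
E
```

```text
grasp 1 20 (np.float64(0.31), [-0.01, 0.3, 0.56, 2.18, -0.63, 0.44, -0.75]) (np.float64(0.28), [1.02, -0.01, -0.54, 2.05, -0.13, 0.77, -1.24])
  ins 57 [ 0.51  0.79 -0.34] [-0.19 -0.29 -0.94] (np.float64(0.55), [-0.6, 0.62, 0.22, 1.53, 0.07, 1.3, -1.01]) (np.float64(0.33), [-0.64, 0.51, 0.27, 1.41, 0.07, 1.52, -0.97])
  ins -123 [-0.51 -0.79 -0.34] [ 0.19  0.29 -0.94] (np.float64(0.39), [0.46, 0.36, -0.66, 1.98, -0.07, 0.64, 2.47]) (np.float64(0.31), [0.3, 0.18, -0.45, 1.84, -0.23, 0.92, 2.55])
grasp 1 25 (np.float64(0.21), [0.09, 0.26, 0.48, 2.25, -0.82, 0.34, -0.53]) (np.float64(0.24), [0.81, -0.05, -0.3, 2.12, -0.22, 0.66, -1.14])
  ins 57 [ 0.53  0.81 -0.26] [-0.14 -0.22 -0.97] (np.float64(0.64), [-0.51, 0.55, 0.13, 1.6, 0.09, 1.21, -1.02]) (np.float64(0.41), [-0.57, 0.44, 0.2, 1.48, 0.07, 1.44, -0.97])
  ins -123 [-0.53 -0.81 -0.26] [ 0.14  0.22 -0.97] (np.float64(0.59), [0.49, 0.4, -0.77, 1.93, 0.14, 0.72, 2.25]) (np.float64(0.51), [0.66, 0.28, -0.96, 1.8, 0.06, 0.98, 2.28])
grasp 1 30 (np.float64(0.06), [0.6, 0.22, -0.06, 2.32, -0.94, 0.19, -0.34]) (np.float64(0.2), [0.81, -0.
[... 2118 characters left out ...]
.0, 1.48, 0.11, 1.38, 2.19])
  ins -123 [0.54 0.83 0.17] [ 0.09  0.15 -0.98] (np.float64(0.62), [-0.46, 0.33, 0.26, 1.92, -0.29, 0.8, -0.61]) (np.float64(0.53), [0.52, 0.24, -0.88, 1.81, 0.09, 1.04, -0.95])
grasp -1 34 (np.float64(0.09), [1.8, 0.55, -1.22, 2.44, 1.84, 0.22, 0.33]) (np.float64(0.2), [0.52, -0.09, 0.12, 2.21, -0.46, 0.51, 2.34])
  ins 57 [-0.54 -0.83  0.1 ] [-0.06 -0.09 -0.99] (np.float64(0.76), [-0.1, 0.49, -0.29, 1.67, 0.22, 1.09, 2.09]) (np.float64(0.53), [-0.2, 0.37, -0.16, 1.54, 0.12, 1.32, 2.18])
  ins -123 [0.54 0.83 0.1 ] [ 0.06  0.09 -0.99] (np.float64(0.67), [-0.62, 0.38, 0.42, 1.87, -0.29, 0.87, -0.63]) (np.float64(0.55), [0.38, 0.26, -0.78, 1.76, 0.13, 1.11, -1.0])
```

```bash
cat >> h.py <<'E'
def gtilt(tilt,sgn=1):
    z=Rz_.apply([np.sin(np.radians(tilt)),0,-np.cos(np.radians(tilt))]);y=-sgn*Yst;return R.from_matrix(np.stack([np.cross(y,z),y,z],1)),z
E
python3 - <<'E'
from h import *
g,z=gtilt(25);pg=rib+z*.0107;print(inc(pg-z*.08,g))
E
```

```text
[-1.6  -1.48  5.42 -2.81  2.27 12.57]
```

>>> apply_moves([
  [-0.1, -0.1, 0.2, -0.19, 0.15, 0.84, 1],
  [-0.2, -0.2, 0.4, -0.37, 0.3, 1.68, 1],
  [-0.3, -0.3, 0.7, -0.56, 0.45, 2.51, 1],
  [-0.4, -0.4, 1.0, -0.75, 0.61, 3.35, 1],
  [-0.5, -0.5, 1.4, -0.94, 0.76, 4.19, 1],
  [-0.6, -0.6, 1.8, -1.12, 0.91, 5.03, 1],
  [-0.75, -0.7, 2.2, -1.31, 1.06, 5.87, 1],
  [-0.85, -0.8, 2.6, -1.5, 1.21, 6.7, 1],
  [-0.96, -0.9, 3.0, -1.69, 1.36, 7.54, 1],
  [-1.1, -1.0, 3.4, -1.87, 1.51, 8.38, 1],
  [-1.2, -1.1, 3.8, -2.06, 1.66, 9.22, 1],
  [-1.3, -1.2, 4.2, -2.25, 1.82, 10.06, 1],
  [-1.4, -1.3, 4.6, -2.43, 1.97, 10.9, 1],
  [-1.5, -1.4, 5.0, -2.62, 2.12, 11.73, 1],
  [-1.6, -1.48, 5.42, -2.81, 2.27, 12.57, 1],
  [-1.6, -1.48, 5.42, -2.81, 2.27, 12.57, 1],
  [-1.6, -1.48, 5.42, -2.81, 2.27, 12.57, 1],
])

```text
time: 7.5
position: [0.4364, -0.2682, 0.202]
orientation: [-3.141, -0.439, -0.228]
contact_force: [0.8, -1.0, 0.4]
width: 0.997
```

```bash
python3 - <<'E'
from kin import *
log();print(robot.get_state()["joint_pos"].round(2))
g,z=gtilt(25);pg=rib+z*.0107;print(inc(pg-z*.08,g),inc(pg,g))
c=calibration("wrist");cv2.imwrite("pics/w4.png",get_image("wrist")[:,:,::-1])
X=np.cross(Yst,ax);top=rib+.017*ax
print([proj(c,top+sx*.022*X+sy*.007*Yst).round(1).tolist() for sx in(1,-1) for sy in(1,-1)])
print([proj(c,pg).round(1)])
E
```

```text
[-0.13  0.03  0.71  2.27 -0.38  0.46 -0.91]
[ 0.   -0.04  0.04  0.01 -0.02 -0.03] [-0.   -0.04  2.04  0.01 -0.02 -0.03]
[[263.2, 209.3], [284.8, 209.2], [264.9, 260.4], [284.1, 260.3]]
[array([274.5, 217.4])]
```

View pics/w4.png

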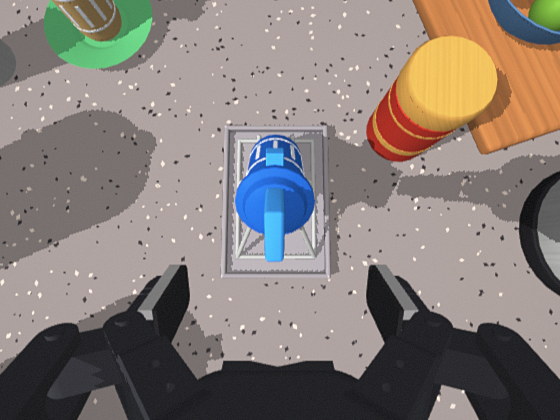

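Reached with joint margin to spare. The rib is at (274,235), centred between the fingers. Next: advance, close gently and check.

>>> apply_moves([
  [0, -0.02, 0.5, 0, 0, 0, 1],
  [0, -0.04, 1.0, 0, 0, 0, 1],
  [0, -0.04, 1.5, 0, 0, 0, 1],
  [0, -0.04, 1.8, 0, 0, 0, 1],
  [0, -0.04, 2.04, 0, 0, 0, 1],
  [0, -0.04, 2.04, 0, 0, 0, 1],
  [0, -0.04, 2.04, 0, 0, 0, 1],
])

```text
time: 8.25
position: [0.4715, -0.2748, 0.1286]
orientation: [3.142, -0.44, -0.227]
contact_force: [0.6, -0.4, 0.1]
width: 0.997
```

```bash
python3 - <<'E'
from kin import *
log();print(robot.get_state()["joint_pos"].round(2))
g,z=gtilt(25);pg=rib+z*.0107;print(inc(pg,g))
cv2.imwrite("pics/w5.png",get_image("wrist")[:,:,::-1])
E
```

```text
[ 0.06  0.25  0.54  2.27 -0.89  0.34 -0.45]
[-0.03  0.   -0.    0.01 -0.03 -0.02]
```

View pics/w5.png

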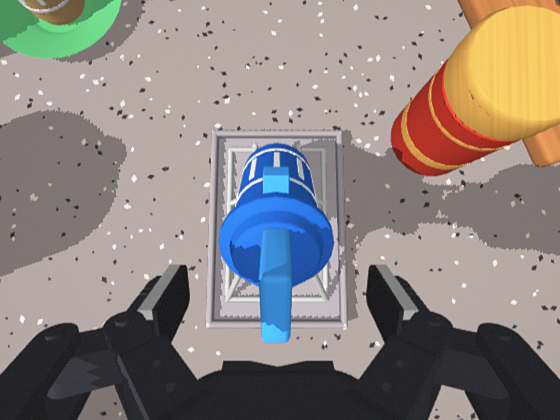

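The rib (275,285) sits between the jaws, so I'll close.

>>> apply_moves([
  [0, 0, 0, 0, 0, 0, 0.6],
  [0, 0, 0, 0, 0, 0, 0.3],
  [0, 0, 0, 0, 0, 0, 0.1],
  [0, 0, 0, 0, 0, 0, 0],
  [0, 0, 0, 0, 0, 0, 0],
  [0, 0, 0, 0, 0, 0, 0],
  [0, 0, 0, 0, 0, 0, 0],
  [0, 0, 0, 0, 0, 0, 0],
], grip_force=60)

```text
time: 9.1
position: [0.471, -0.274, 0.128]
orientation: [-3.141, -0.44, -0.228]
contact_force: [-2.7, 3.2, 5.4]
width: 0.154
```

```bash
python3 - <<'E'
from kin import *
p,r=Rt();print(p,robot.get_state()["joint_pos"].round(2),robot.get_state()["width"]*85)
print(r.inv().apply([0,0,.20])/.04)
E
```

```text
[ 0.47104697 -0.27402378  0.12801662] [ 0.06  0.25  0.54  2.27 -0.89  0.34 -0.45] 13.113384372293812
[ 2.12756975e+00 -2.89589206e-03 -4.52475840e+00]
```

>>> apply_moves([
  [0.1, 0, -0.21, 0, 0, 0, 0],
  [0.3, 0, -0.64, 0, 0, 0, 0],
  [0.6, 0, -1.28, 0, 0, 0, 0],
  [1.0, 0, -2.13, 0, 0, 0, 0],
  [1.4, 0, -2.98, 0, 0, 0, 0],
  [1.8, 0, -3.83, 0, 0, 0, 0],
  [2.13, 0, -4.53, 0, 0, 0, 0],
  [2.13, 0, -4.53, 0, 0, 0, 0],
  [2.13, 0, -4.53, 0, 0, 0, 0],
])

```text
time: 10.0
position: [0.4705, -0.2739, 0.3275]
orientation: [-3.141, -0.439, -0.227]
contact_force: [-0.5, 0.2, -3.1]
width: 0.156
```

```bash
python3 - <<'E'
from kin import *
log();print(robot.get_state()["joint_pos"].round(2))
# upright target
g,z=gtilt(25)
cart=R.from_matrix(np.stack([np.cross(Yst,ax),Yst,ax],1));rel=g.inv()*cart
for h in(57,-123):
    T=R.from_euler('z',h,degrees=True)*rel.inv();print(h,inc([.5545,.125,.38],T),(T.as_matrix()[:,2]).round(3))
for n in("scene","side","wrist"): cv2.imwrite(f"pics/l1{n}.png",get_image(n)[:,:,::-1])
E
```

```text
[-0.32 -0.11  0.79  2.03 -0.05  0.76 -1.29]
57 [  0.37 -10.19  -1.27   0.78  -4.37  -8.88] [-0.141 -0.217 -0.966]
-123 [  0.37 -10.19  -1.27  -1.24  -3.35  13.9 ] [ 0.141  0.217 -0.966]
```

View pics/l1side.png

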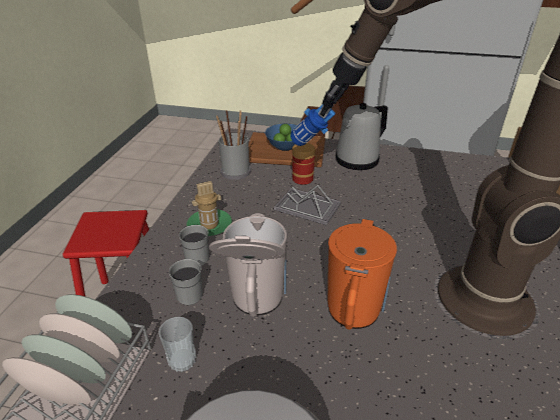

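View pics/l1scene.png

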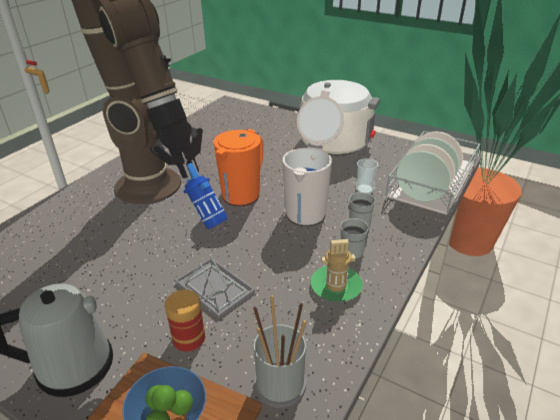

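```bash
cat >> h.py <<'E'
_g,_z=gtilt(25);rel=_g.inv()*R.from_matrix(np.stack([np.cross(Yst,ax),Yst,ax],1))
def ins(h=57): return R.from_euler('z',h,degrees=True)*rel.inv()
E
python3 - <<'E'
from h import *
print(inc([.53,-.0,.40],ins()))
E
```

```text
[ 0.7  -7.01 -1.71  0.77 -4.35 -8.88]
```

>>> apply_moves([
  [0.05, -0.3, -0.3, 0.06, -0.33, -0.66, 0],
  [0.1, -0.8, -0.6, 0.12, -0.67, -1.37, 0],
  [0.15, -1.4, -0.8, 0.18, -1.0, -2.05, 0],
  [0.2, -2.0, -1.0, 0.24, -1.34, -2.73, 0],
  [0.25, -2.6, -1.1, 0.3, -1.67, -3.42, 0],
  [0.3, -3.2, -1.2, 0.36, -2.01, -4.1, 0],
  [0.4, -3.8, -1.3, 0.41, -2.34, -4.78, 0],
  [0.5, -4.4, -1.4, 0.47, -2.68, -5.46, 0],
  [0.55, -5.0, -1.5, 0.53, -3.01, -6.15, 0],
  [0.6, -5.6, -1.6, 0.59, -3.35, -6.83, 0],
  [0.65, -6.2, -1.7, 0.65, -3.68, -7.51, 0],
  [0.7, -6.8, -1.71, 0.71, -4.02, -8.2, 0],
  [0.7, -7.0, -1.71, 0.77, -4.35, -8.88, 0],
  [0.7, -7.0, -1.71, 0.77, -4.35, -8.88, 0],
  [0.7, -7.0, -1.71, 0.77, -4.35, -8.88, 0],
])

```text
time: 11.65
position: [0.5306, -0.0013, 0.4005]
orientation: [3.138, 0.262, 0.99]
contact_force: [-0.2, -1.0, -1.9]
width: 0.156
```

```bash
python3 - <<'E'
from kin import *
import pickle
log();print(robot.get_state()["joint_pos"].round(2))
print(inc([.53,0,.4],ins()));p,r=Rt();print(p)
for n in("scene","side","wrist"): i=get_image(n)[:,:,::-1];cv2.imwrite(f"pics/l2{n}.png",i)
pickle.dump(calibration("wrist"),open("l2.pkl","wb"))
z=r.as_matrix()[:,2];rb=p-z*.0107
for n in("scene","side"):
    c=calibration(n);print(n,[proj(c,rb+[0,0,h]).round(1).tolist() for h in(.017,0,-.036,-.133)])
i=cv2.imread("pics/l2scene.png");u=proj(calibration("scene"),rb-[0,0,.06]).astype(int);print(u)
a=cv2.resize(i[u[1]-70:u[1]+70,u[0]-50:u[0]+50],None,fx=4,fy=4)
i=cv2.imread("pics/l2side.png");u=proj(calibration("side"),rb-[0,0,.06]).astype(int);print(u)
b=cv2.resize(i[u[1]-70:u[1]+70,u[0]-50:u[0]+50],None,fx=4,fy=4)
cv2.imwrite("pics/l2.png",np.hstack([a,b]))
E
```

```text
[-0.6   0.26  0.5   1.48  0.08  1.59 -0.68]
[ 0.02 -0.03  0.01  0.02  0.   -0.03]
[ 0.53060114 -0.00126359  0.40048192]
scene [[278.2, 99.3], [278.2, 105.7], [278.5, 118.9], [279.0, 152.2]]
side [[276.0, 118.2], [276.0, 125.4], [276.2, 140.3], [276.5, 177.2]]
[278 127]
[276 149]
```

View pics/l2.png

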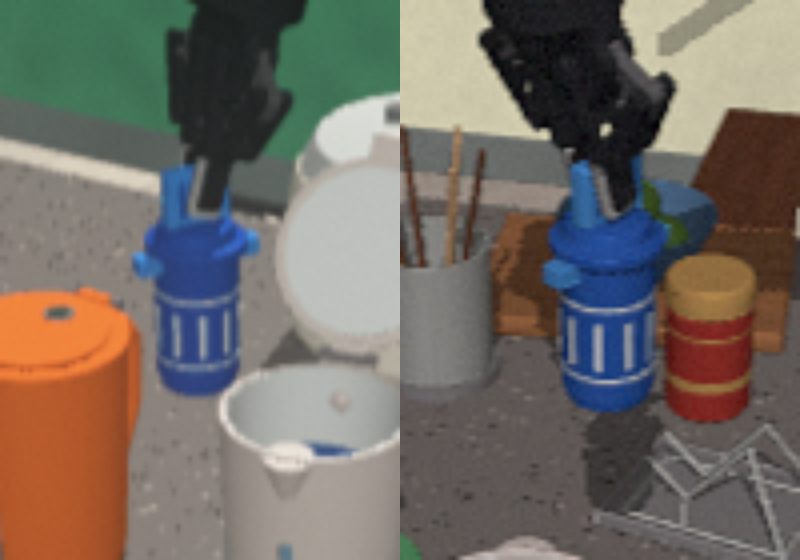

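View pics/l2wrist.png

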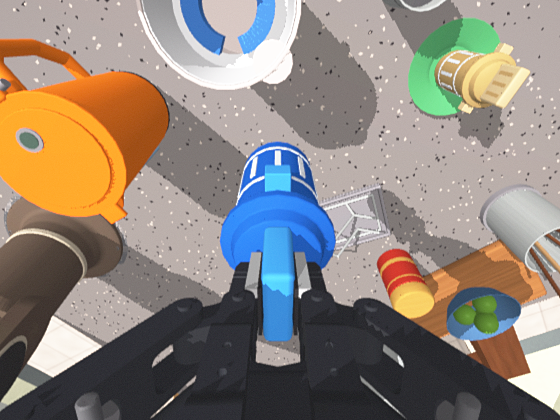

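```bash
cat >> h.py <<'E'
def axisfit(img,c,rb,tag=""):
    """body midline vs predicted vertical line; rb rib centre"""
    hsv=cv2.cvtColor(img,cv2.COLOR_BGR2HSV);m=cv2.inRange(hsv,(95,60,20),(128,255,255))|cv2.inRange(img,(200,200,200),(255,255,255))
    a=proj(c,rb-[0,0,.058]);b=proj(c,rb-[0,0,.115])
    out=[]
    for v in range(int(a[1]),int(b[1])+1):
        t=(v-a[1])/(b[1]-a[1]);u0=a[0]+t*(b[0]-a[0]);m1=cv2.inRange(hsv,(95,60,20),(128,255,255))
        us=[u for u in range(int(u0)-22,int(u0)+23) if m1[v,u]]
        if us: out.append((v,(us[0]+us[-1])/2-u0,us[-1]-us[0]))
    o=np.array(out);s=np.polyfit(o[:,0],o[:,1],1);print(tag,"mid offset px",o[:,1].mean().round(2),"slope deg",np.degrees(s[0]).round(2),"width",o[:,2].mean().round(1))
E
python3 - <<'E'
from h import *
p,r=Rt();z=r.as_matrix()[:,2];rb=p-z*.0107
for n in("scene","side"): axisfit(cv2.imread(f"pics/l2{n}.png"),calibration(n),rb,n)
E
```

```text
scene mid offset px -1.29 slope deg 2.72 width 19.2
side mid offset px 0.35 slope deg 1.83 width 22.6
```

```bash
python3 - <<'E'
from h import *
T=ins(57);z=T.as_matrix()[:,2];t=np.array([.5545,.125,.365])+z*.0107;print(t,inc(t,T))
E
```

```text
[0.5529917  0.12267742 0.35466459] [ 3.13 -1.24  0.39  0.02 -0.01 -0.04]
```

>>> apply_moves([
  [0.6, -0.25, 0, 0, 0, 0, 0],
  [1.2, -0.5, 0, 0, 0, 0, 0],
  [2.0, -0.8, 0.1, 0, 0, 0, 0],
  [2.7, -1.1, 0.2, 0.02, 0, -0.04, 0],
  [3.13, -1.24, 0.39, 0.02, 0, -0.04, 0],
  [3.13, -1.24, 0.39, 0.02, 0, -0.04, 0],
  [3.13, -1.24, 0.39, 0.02, 0, -0.04, 0],
])

```text
time: 12.5
position: [0.5528, 0.1226, 0.3546]
orientation: [3.141, 0.262, 0.997]
contact_force: [0.1, -0.5, -2.9]
width: 0.152
```

```bash
python3 - <<'E'
from kin import *
import pickle
T=ins(57);z=T.as_matrix()[:,2];t=np.array([.5545,.125,.365])+z*.0107;print(inc(t,T))
p,r=Rt();rb=p-r.as_matrix()[:,2]*.0107
cw=calibration("wrist")
for n in("scene","side","wrist"): i=get_image(n)[:,:,::-1];cv2.imwrite(f"pics/l3{n}.png",i)
for n in("scene","side"): axisfit(cv2.imread(f"pics/l3{n}.png"),calibration(n),rb,n)
C=R.from_euler('z',57,degrees=True);L=lambda v:proj(cw,rb+C.apply(v)).round(1).tolist()
print("rib top corners",[L([a,b,.017]) for a in(.022,-.022) for b in(.007,-.007)],"lug top +x",[L([.042,b,-.036]) for b in(.007,-.007)],"flange edge sides",[L([0,b,-.03]) for b in(.033,-.033)],"foot far",L([.024,0,-.133]))
E
```

```text
[ 0.    0.   -0.    0.01  0.    0.02]
scene mid offset px -1.66 slope deg 1.19 width 17.7
side mid offset px 0.75 slope deg 6.07 width 25.3
rib top corners [[257.9, 271.2], [293.2, 271.2], [260.8, 339.4], [290.4, 339.4]] lug top +x [[262.2, 168.0], [289.9, 168.1]] flange edge sides [[217.4, 240.6], [334.5, 240.9]] foot far [276.5, 137.3]
```

View pics/l3wrist.png

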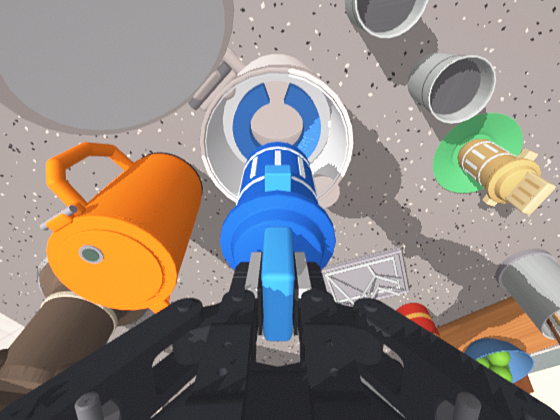

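View pics/l3side.png

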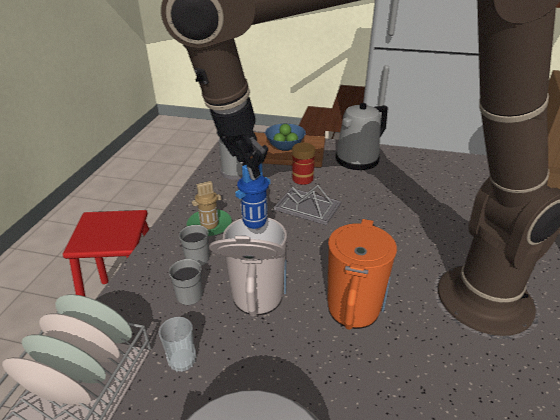

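View pics/l3scene.png

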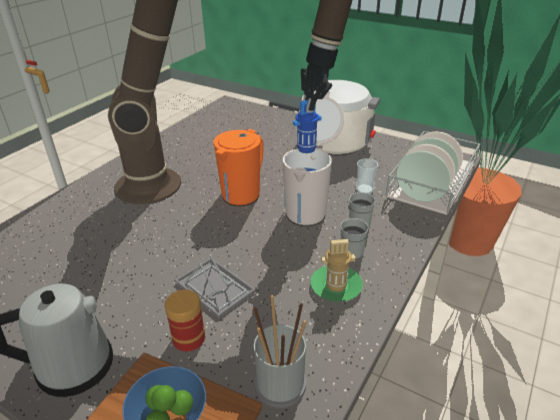

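```bash
python3 - <<'E'
import cv2
i=cv2.imread("pics/l3wrist.png")
cv2.imwrite("pics/l3c.png",cv2.resize(i[70:350,200:350],None,fx=4,fy=4,interpolation=2)[:,:][0:600*2:2,::1][:560] if 0 else cv2.resize(i[70:270,200:355],None,fx=3,fy=3,interpolation=2))
E
```

```text
(no output)
```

View pics/l3c.png

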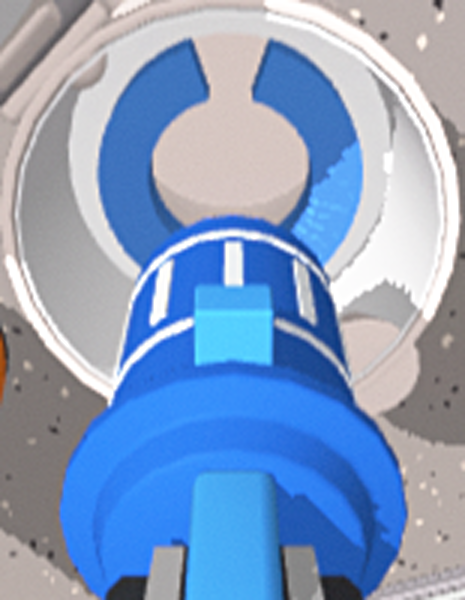

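```bash
python3 - <<'E'
from h import *
from scipy.optimize import least_squares
cw=calibration("wrist");p,r=Rt();rb=p-r.as_matrix()[:,2]*.0107
C=R.from_euler('z',57,degrees=True)
obs=[((.042,.0,-.036),(277.9,173.8)),((.042,0,-.048),(277.9,164.7)),((.022,0,-.017),(278,227.3)),((.024,0,-.133),(278.3,141.2)),((.0275,0,-.123),None),((.022,0,.017),None)]
def P(v,q): return proj(cw,rb+C.apply(R.from_euler('y',q[2]).apply(v)+[q[0],q[3],q[1]]))
print([P(v,[0,0,0,0]).round(1).tolist() for v,o in obs])
f=lambda q:np.r_[np.concatenate([P(v,q)-o for v,o in obs[:4]]),np.array(q)*[300,300,15,300]]
L=least_squares(f,[0,0,0,0]);print(L.x*1000,L.fun.round(1))
E
```

```text
[[275.9, 168.1], [276.0, 158.7], [275.8, 221.9], [276.3, 137.5], [276.3, 137.5], [275.5, 271.1]]
[-2.97503026  0.50540756  0.63956534 -1.10171288] [ 0.2  0.1  0.1 -0.5  0.   0.2 -0.6  0.2 -0.9  0.2  0.  -0.3]
```

```bash
python3 - <<'E'
from h import *
cw=calibration("wrist");C=R.from_euler('z',57,degrees=True)
for r,o in((.0476,[(264,83.3),(289,83.3)]),(.0295,[(270,103.3),(284.3,104)])):
    for s,ob in zip((1,-1),o):
        x=np.sqrt(r*r-.0087**2);v=np.array([.5545,.125,.142])+C.apply([x,s*.0087,0]);q=plane(cw,ob,.142)-[.5545,.125,.142]
        print(proj(cw,v).round(1),ob,(C.inv().apply(q)*1000).round(1),[x*1000,s*8.7])
E
```

```text
[267.7  85. ] (264, 83.3) [48.5 12.4 -0. ] [np.float64(46.79818372543961), 8.7]
[284.9  85.1] (289, 83.3) [ 48.5 -12.9  -0. ] [np.float64(46.79818372543961), -8.7]
[268.  103.9] (270, 103.3) [28.8  6.6 -0. ] [np.float64(28.187940683916587), 8.7]
[284.6 103.9] (284.3, 104) [28.1 -8.4 -0. ] [np.float64(28.187940683916587), -8.7]
```

```bash
cat >> h.py <<'E'
C57=R.from_euler('z',57,degrees=True)
def tgt(z,dx=.0035,dy=.0008,h=57):
    T=ins(h);zt=T.as_matrix()[:,2];return inc(np.array([.5545,.125,z])+zt*.0107+R.from_euler('z',h,degrees=True).apply([dx,dy,0]),T)
E
python3 - <<'E'
from h import *
for z in(.365,.285,.26,.2): print(z,tgt(z))
E
```

```text
0.365 [ 0.1  -0.03 -0.01  0.01 -0.01  0.01]
0.285 [ 0.61 -0.03  1.93  0.01 -0.01  0.01]
0.26 [ 0.77 -0.03  2.53  0.01 -0.01  0.01]
0.2 [ 1.16 -0.03  3.98  0.01 -0.01  0.01]
```

>>> apply_moves([
  [0.1, -0.03, 0, 0, 0, 0, 0],
  [0.1, -0.03, 0, 0, 0, 0, 0],
  [0.25, -0.03, 0.5, 0, 0, 0, 0],
  [0.4, -0.03, 1.1, 0, 0, 0, 0],
  [0.5, -0.03, 1.5, 0, 0, 0, 0],
  [0.6, -0.03, 1.9, 0, 0, 0, 0],
  [0.65, -0.03, 2.1, 0, 0, 0, 0],
  [0.65, -0.03, 2.1, 0, 0, 0, 0],
  [0.65, -0.03, 2.1, 0, 0, 0, 0],
])

```text
time: 13.55
position: [0.554, 0.1278, 0.2671]
orientation: [3.142, 0.261, 0.999]
contact_force: [0.5, -0.0, -1.6]
width: 0.156
```

```bash
python3 - <<'E'
from h import *
print(tgt(.26)); s=robot.get_state();print(s["contact_force"])
for n in("wrist","side"): cv2.imwrite(f"pics/l4{n}.png",get_image(n)[:,:,::-1])
i=cv2.imread("pics/l4wrist.png");cv2.imwrite("pics/l4c.png",cv2.resize(i[30:230,200:355],None,fx=3,fy=3,interpolation=2))
E
```

```text
[ 0.08  0.03  0.43  0.01 -0.01  0.03]
[ 0.50897658 -0.02850495 -1.61540782]
```

View pics/l4c.png

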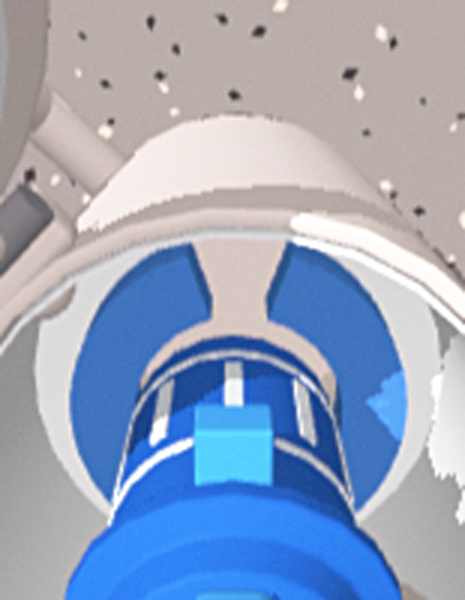

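>>> apply_moves([
  [0.06, 0.04, 0.25, 0, 0, 0, 0],
  [0.12, 0.04, 0.5, 0, 0, 0, 0],
  [0.19, 0.04, 0.75, 0, 0, 0, 0],
  [0.25, 0.04, 1.0, 0, 0, 0, 0],
  [0.31, 0.04, 1.2, 0, 0, 0, 0],
  [0.31, 0.04, 1.2, 0, 0, 0, 0],
])

```text
time: 14.25
position: [0.554, 0.1266, 0.2153]
orientation: [-3.14, 0.263, 1.0]
contact_force: [-0.9, 0.6, -3.0]
width: 0.15
```

```bash
python3 - <<'E'
from h import *
print(tgt(.2,dy=-.0003)); s=robot.get_state();print(s["contact_force"],s["ft_torque"])
E
```

```text
[ 0.16  0.04  0.62 -0.    0.01  0.03]
[-0.9246786   0.64309154 -2.97201734] [ 0.34847005 -0.2448407  -0.02149515]
```

>>> apply_moves([
  [0.05, 0.02, 0.2, 0, 0, 0, 0],
  [0.1, 0.02, 0.4, 0, 0, 0, 0],
  [0.16, 0.02, 0.62, 0, 0, 0, 0],
  [0.18, 0.02, 0.7, 0, 0, 0, 0],
  [0.18, 0.02, 0.7, 0, 0, 0, 0],
])

```text
time: 14.75
position: [0.555, 0.126, 0.1873]
orientation: [-3.141, 0.262, 1.0]
contact_force: [0.1, 0.3, -3.1]
width: 0.154
```

```bash
python3 - <<'E'
from h import *
print(tgt(.19,dy=-.0003)); s=robot.get_state();print(s["contact_force"],s["ft_torque"])
cv2.imwrite("pics/l5.png",cv2.resize(get_image("wrist")[30:250,190:365,::-1],None,fx=2.7,fy=2.7,interpolation=2))
E
```

```text
[0.04 0.01 0.19 0.   0.   0.03]
[ 0.13253342  0.31363062 -3.06664688] [ 0.3586875  -0.23544843  0.0224758 ]
```

View pics/l5.png

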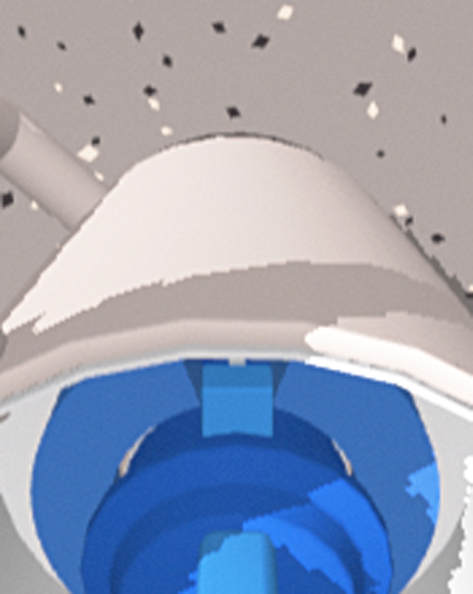

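Lug at crop columns 202–272 is centred in the notch at 188–285. I'll lower it slowly.

>>> apply_moves([
  [0.02, 0, 0.06, 0, 0, 0.03, 0],
  [0.03, 0, 0.12, 0, 0, 0.03, 0],
  [0.05, 0, 0.18, 0, 0, 0.03, 0],
  [0.06, 0, 0.24, 0, 0, 0.03, 0],
  [0.08, 0, 0.29, 0, 0, 0.03, 0],
  [0.08, 0, 0.29, 0, 0, 0.03, 0],
])

```text
time: 15.4
position: [0.5552, 0.1261, 0.1756]
orientation: [3.141, 0.261, 0.995]
contact_force: [-0.1, 0.2, -2.3]
width: 0.154
```

>>> apply_moves([
  [0.01, 0, 0.05, 0, 0, 0, 0],
  [0.03, 0, 0.1, 0, 0, 0, 0],
  [0.04, 0, 0.14, 0, 0, 0, 0],
  [0.045, 0, 0.165, 0, 0, 0, 0],
  [0.045, 0, 0.165, 0, 0, 0, 0],
])

```text
time: 15.9
position: [0.5553, 0.1261, 0.169]
orientation: [3.141, 0.261, 0.995]
contact_force: [0.2, -0.5, -3.6]
width: 0.153
```

>>> apply_moves([
  [0.01, 0, 0.03, 0, 0, 0, 0],
  [0.015, 0, 0.05, 0, 0, 0, 0],
  [0.02, 0, 0.07, 0, 0, 0, 0],
  [0.02, 0, 0.07, 0, 0, 0, 0],
])

```text
time: 16.3
position: [0.5554, 0.1262, 0.1661]
orientation: [3.141, 0.261, 0.995]
contact_force: [0.0, -0.3, -2.3]
width: 0.154
```

>>> apply_moves([
  [0.005, 0, 0.02, 0, 0, 0, 0],
  [0.01, 0, 0.04, 0, 0, 0, 0],
  [0.015, 0, 0.05, 0, 0, 0, 0],
  [0.015, 0, 0.05, 0, 0, 0, 0],
])

```text
time: 16.7
position: [0.5554, 0.1262, 0.166]
orientation: [3.141, 0.261, 0.995]
contact_force: [-4.8, 0.8, 11.4]
width: 0.152
```

>>> apply_moves([
  [-0.01, 0, -0.03, 0, 0, 0, 0],
  [-0.01, 0, -0.03, 0, 0, 0, 0],
])

```text
time: 16.9
position: [0.5554, 0.1262, 0.166]
orientation: [3.141, 0.261, 0.995]
contact_force: [-3.3, 0.6, 5.2]
width: 0.153
```

```bash
python3 - <<'E'
from h import *
s=robot.get_state();print(s["position"],s["contact_force"])
for n in("wrist","scene"): cv2.imwrite(f"pics/l6{n}.png",get_image(n)[:,:,::-1])
i=cv2.imread("pics/l6wrist.png");cv2.imwrite("pics/l6c.png",cv2.resize(i[30:350,190:365],None,fx=1.8*1,fy=1.8,interpolation=2))
E
```

```text
[0.55541202 0.12621352 0.16598803] [-3.27345055  0.56007676  5.21815738]
```

View pics/l6c.png

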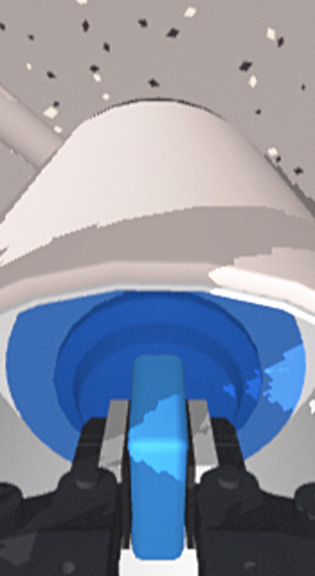

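The flange sits flush on the collar with both lugs hidden in the notches. Releasing, then straight up.

>>> apply_moves([
  [0, 0, 0, 0, 0, 0, 0.2],
  [0, 0, 0, 0, 0, 0, 0.3],
  [0, 0, 0, 0, 0, 0, 0.45],
  [0, 0, 0, 0, 0, 0, 0.45],
  [0, 0, 0, 0, 0, 0, 0.45],
  [-0.13, 0, -0.48, 0, 0, 0, 0.45],
  [-0.33, 0, -1.2, 0, 0, 0, 0.45],
  [-0.6, 0, -2.2, 0, 0, 0, 0.45],
  [-0.9, 0, -3.3, 0, 0, 0, 0.45],
  [-1.2, 0, -4.4, 0, 0, 0, 0.45],
  [-1.4, 0, -5.3, 0, 0, 0, 0.45],
  [-1.4, 0, -5.3, 0, 0, 0, 0.45],
  [-1.4, 0, -5.3, 0, 0, 0, 0.45],
])

```text
time: 18.3
position: [0.5558, 0.1268, 0.3851]
orientation: [3.14, 0.259, 0.995]
contact_force: [0.1, 0.7, -0.1]
width: 0.451
```

```bash
python3 - <<'E'
from kin import *
s=robot.get_state();print(s["position"],s["contact_force"],s["joint_pos"].round(2))
c=calibration("wrist")
for n in("wrist","scene","side"): cv2.imwrite(f"pics/l7{n}.png",get_image(n)[:,:,::-1])
# predicted rib top corners when home
for z in(.0,.012):
  print([proj(c,np.array([.5545,.125,.195+z])+C57.apply([a,b,0])).round(1).tolist() for a in(.022,-.022) for b in(.007,-.007)],[proj(c,np.array([.5545,.125,.148+z])+C57.apply([a,b,0])).round(1).tolist() for a,b in((.033,0),(0,.033),(0,-.033))])
E
```

```text
[0.55578341 0.12675114 0.38512829] [ 0.12335391  0.66323469 -0.05346821] [-0.71  0.37  0.45  1.37  0.01  1.63 -0.85]
[[269.3, 121.5], [283.2, 121.5], [269.8, 162.1], [282.8, 162.1]] [[276.3, 99.2], [248.2, 128.3], [304.5, 128.4]]
[[269.0, 125.1], [283.5, 125.1], [269.6, 166.7], [283.0, 166.7]] [[276.3, 101.8], [247.4, 131.7], [305.3, 131.7]]
```

View pics/l7wrist.png

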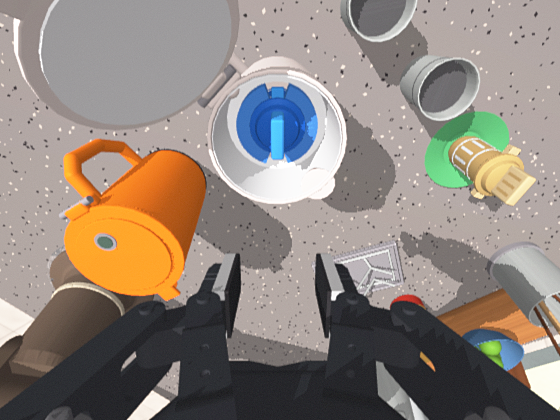

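View pics/l7side.png

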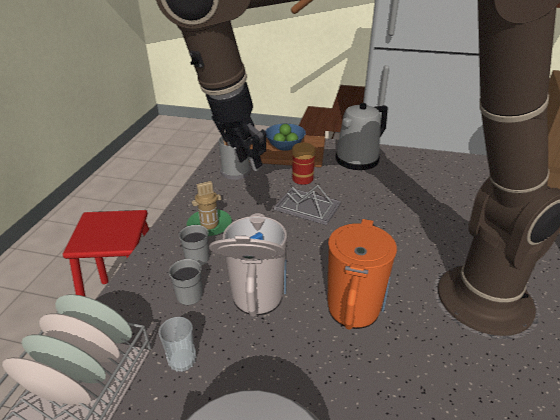

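```bash
cat >> h.py <<'E'
H=np.array([.5391,.2035,.203]);yj=R.from_euler('z',11.2,degrees=True).apply([0,1,0]);xj=R.from_euler('z',11.2,degrees=True).apply([1,0,0])
def lidp(th,rad,up=0.,side=0.):
    e=-yj*np.cos(th)+np.array([0,0,np.sin(th)]);n=yj*np.sin(th)+np.array([0,0,np.cos(th)]);return H+rad*e+up*n+side*xj
E
python3 - <<'E'
from h import *
for n in("scene","side"):
    c=calibration(n)
    for th in(2.0,2.1,2.2,2.3): print(n,th,"cen",proj(c,lidp(th,.08)).round(1),"tabend",proj(c,lidp(th,.171)).round(1),"sides",proj(c,lidp(th,.08,0,.0735)).round(1),proj(c,lidp(th,.08,0,-.0735)).round(1),"far",proj(c,lidp(th,.1535)).round(1))
for th in(2.05,2.2): print(lidp(th,.16))
a=cv2.imread("pics/l7scene.png")[70:170,260:380];b=cv2.imread("pics/l7side.png")[200:320,200:300]
cv2.imwrite("pics/lid.png",np.hstack([cv2.resize(a,(480,400)),cv2.resize(b,(320,400))]))
E
```

```text
scene 2.0 cen [319.5 119.8] tabend [324.  89.] sides [343.3 123.2] [296.3 116.4] far [323.1  94.9]
scene 2.1 cen [320.1 119.9] tabend [325.3  89.6] sides [343.8 123.3] [297.1 116.6] far [324.3  95.5]
scene 2.2 cen [320.7 120.3] tabend [326.4  90.8] sides [344.3 123.7] [297.7 117. ] far [325.3  96.5]
scene 2.3 cen [321.2 121. ] tabend [327.4  92.6] sides [344.6 124.3] [298.3 117.7] far [326.2  98. ]
side 2.0 cen [246.9 240.3] tabend [242.5 218.2] sides [209.5 239.3] [284.7 241.2] far [243.4 222.8]
side 2.1 cen [246.6 244.1] tabend [241.7 227. ] sides [209.  243.1] [284.5 245.1] far [242.8 230.6]
side 2.2 cen [246.4 248.1] tabend [241.1 236.3] sides [208.7 247.1] [284.4 249.1] far [242.2 238.8]
side 2.3 cen [246.2 252.2] tabend [240.6 246.1] sides [208.4 251.1] [284.3 253.2] far [241.7 247.3]
[0.52477102 0.27586666 0.34497798]
[0.52081086 0.29586691 0.33235942]
```

View pics/lid.png

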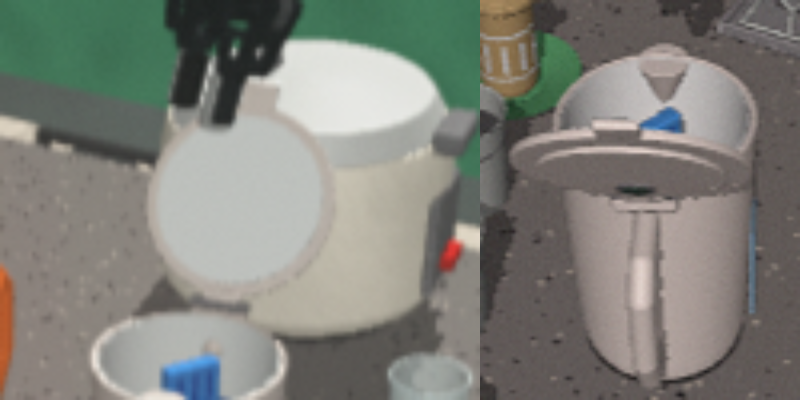

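```bash
python3 - <<'E'
from h import *
c=calibration("scene");s=calibration("side")
print("pot base",plane(c,(340,150),0),"top front edge",plane(c,(345,107),.22), "side pot top edge",[plane(s,(260,393),z) for z in(.15,.25)])
hd=R.from_euler('z',101.2,degrees=True)*R.from_euler('x',np.pi)
J=np.array([.5545,.125,0])
for y,z in((.05,.43),(.235,.43),(.235,.322)): print(inc(J+yj*y+[0,0,z],hd))
E
```

```text
pot base [0.46611775 0.55877505 0.        ] top front edge [0.51019147 0.47500279 0.22      ] side pot top edge [array([0.44496719, 0.46642386, 0.15      ]), array([0.42543899, 0.52434461, 0.25      ])]
[ 0.52 -0.86 -1.35 -0.73  1.79 -5.49]
[ 3.72 -4.08 -2.21 -0.73  1.79 -5.49]
[ 4.42 -4.08  0.4  -0.73  1.79 -5.49]
```

>>> apply_moves([
  [0.1, -0.15, -0.4, -0.1, 0.25, -0.8, 0.2],
  [0.2, -0.3, -0.8, -0.21, 0.51, -1.57, 0],
  [0.3, -0.5, -1.1, -0.31, 0.77, -2.35, 0],
  [0.4, -0.7, -1.35, -0.42, 1.02, -3.14, 0],
  [0.52, -0.86, -1.4, -0.52, 1.28, -3.92, 0],
  [1.2, -1.5, -1.6, -0.63, 1.53, -4.71, 0],
  [1.9, -2.2, -1.8, -0.73, 1.79, -5.49, 0],
  [2.6, -3.0, -2.0, -0.73, 1.79, -5.49, 0],
  [3.3, -3.7, -2.15, -0.73, 1.79, -5.49, 0],
  [3.72, -4.08, -2.21, -0.73, 1.79, -5.49, 0],
  [3.72, -4.08, -2.21, -0.73, 1.79, -5.49, 0],
  [3.72, -4.08, -2.21, -0.73, 1.79, -5.49, 0],
])

```text
time: 19.65
position: [0.5091, 0.3552, 0.43]
orientation: [3.141, 0.001, 1.767]
contact_force: [0.1, -0.3, -0.8]
width: -0.003
```

```bash
cat >> h.py <<'E'
hd=R.from_euler('z',101.2,degrees=True)*R.from_euler('x',np.pi);J=np.array([.5545,.125,0])
def lt(y,z): return inc(J+yj*y+[0,0,z],hd)
E
python3 - <<'E'
from h import *
s=robot.get_state();print(s["position"],s["contact_force"],s["joint_pos"].round(2),s["width"])
for y,z in((.235,.322),(.19,.322)): print(lt(y,z))
for n in("wrist","scene","side"): cv2.imwrite(f"pics/m1{n}.png",get_image(n)[:,:,::-1])
E
```

```text
[0.50913714 0.35519547 0.43002039] [ 0.05258079 -0.32002632 -0.7632561 ] [-0.84  0.32  0.22  1.29 -0.07  1.54 -0.43] -0.002757544255042138
[ 0.01 -0.01  2.7   0.    0.01  0.  ]
[-1.11 -0.01  2.7   0.    0.01  0.  ]
```

View pics/m1wrist.png

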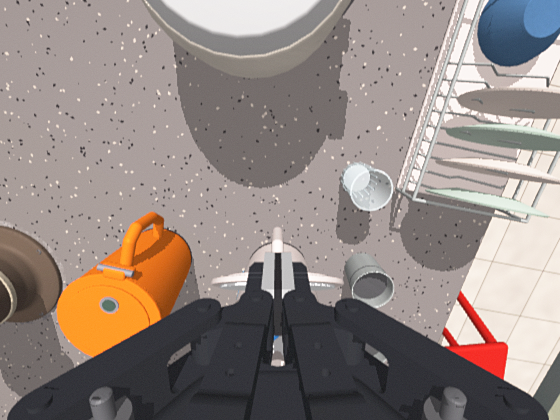

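View pics/m1scene.png

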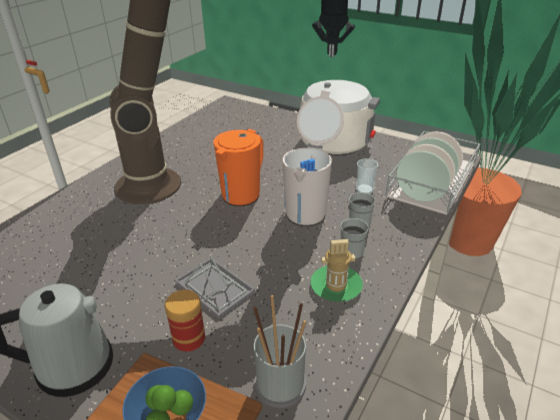

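>>> apply_moves([
  [0, 0, 0.8, 0, 0, 0, 0],
  [0, 0, 1.7, 0, 0, 0, 0],
  [0, 0, 2.5, 0, 0, 0, 0],
  [0, 0, 2.7, 0, 0, 0, 0],
  [-0.3, 0, 2.7, 0, 0, 0, 0],
  [-0.7, 0, 2.7, 0, 0, 0, 0],
  [-1.1, 0, 2.7, 0, 0, 0, 0],
  [-1.5, 0, 2.7, 0, 0, 0, 0],
  [-1.9, 0, 2.7, 0, 0, 0, 0],
  [-1.9, 0, 2.7, 0, 0, 0, 0],
])

```text
time: 20.8
position: [0.5256, 0.2772, 0.3244]
orientation: [3.138, 0.0, 1.762]
contact_force: [0.2, -0.6, 0.1]
width: -0.002
```

```bash
python3 - <<'E'
from h import *
s=robot.get_state();print(s["position"],s["contact_force"])
for n in("scene","side"): cv2.imwrite(f"pics/m2{n}.png",get_image(n)[:,:,::-1])
E
```

```text
[0.52559017 0.27721887 0.32437365] [ 0.21302212 -0.60778901  0.05584321]
```

View pics/m2side.png

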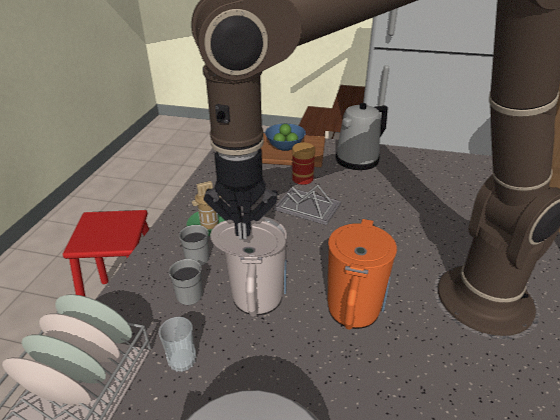

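```bash
python3 - <<'E'
import cv2,numpy as np
a=cv2.imread("pics/m2scene.png")[70:190,260:380];b=cv2.imread("pics/m2side.png")[190:310,195:315]
cv2.imwrite("pics/m2.png",np.hstack([cv2.resize(a,(400,400)),cv2.resize(b,(400,400))]))
E
```

```text
(no output)
```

View pics/m2.png

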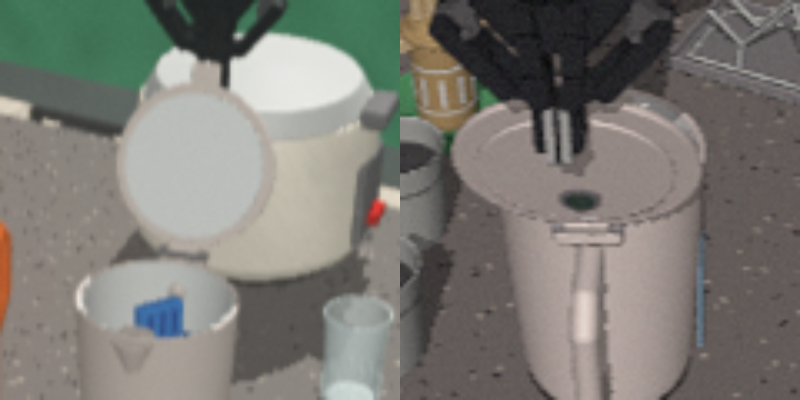

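Working: the fingertips are behind the lid and it is rising, with the disc now more upright. Pushing on past vertical.

>>> apply_moves([
  [-0.4, 0, 0, 0, 0, 0, 0],
  [-0.8, 0, 0, 0, 0, 0, 0],
  [-1.2, 0, 0, 0, 0, 0, 0],
  [-1.6, 0, 0, 0, 0, 0, 0],
  [-2.0, 0, 0, 0, 0, 0, 0],
  [-2.4, 0, 0, 0, 0, 0, 0],
  [-2.8, 0, 0, 0, 0, 0, 0],
  [-3.2, 0, 0, 0, 0, 0, 0],
  [-3.6, 0, 0, 0, 0, 0, 0],
  [-3.6, 0, 0, 0, 0, 0, 0],
])

```text
time: 21.9
position: [0.553, 0.1362, 0.3236]
orientation: [3.139, 0.0, 1.762]
contact_force: [0.9, -1.0, 0.6]
width: -0.004
```

```bash
python3 - <<'E'
from h import *
s=robot.get_state();p=s["position"];print(p,s["contact_force"],"yj",(p-J)@yj)
for n in("scene","side"): cv2.imwrite(f"pics/m3{n}.png",get_image(n)[:,:,::-1])
a=cv2.imread("pics/m3scene.png")[70:190,250:370];b=cv2.imread("pics/m3side.png")[190:310,195:315]
cv2.imwrite("pics/m3.png",np.hstack([cv2.resize(a,(400,400)),cv2.resize(b,(400,400))]))
E
```

```text
[0.55302596 0.13620946 0.3235985 ] [ 0.89493391 -0.98656703  0.62307425] yj 0.011282290518500658
```

View pics/m3.png

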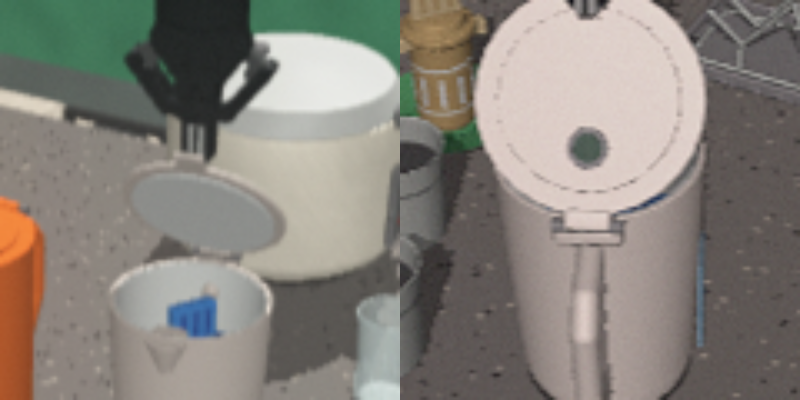

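>>> apply_moves([
  [-0.3, 0, 0, 0, 0, 0, 0],
  [-0.6, 0, 0, 0, 0, 0, 0],
  [-0.78, 0, 0, 0, 0, 0, 0],
  [-0.7, 0, -0.4, 0, 0, 0, 0],
  [-0.58, 0, -0.75, 0, 0, 0, 0],
  [-0.58, 0, -0.5, 0, 0, 0, 0],
  [-0.6, 0, -0.1, 0, 0, 0, 0],
  [-0.7, 0, 0.3, 0, 0, 0, 0],
  [-0.8, 0, 0.7, 0, 0, 0, 0],
  [-0.95, 0, 1.1, 0, 0, 0, 0],
  [-0.95, 0, 1.1, 0, 0, 0, 0],
])

```text
time: 23.1
position: [0.5586, 0.1008, 0.2768]
orientation: [-3.14, 0.0, 1.765]
contact_force: [-1.3, -0.2, 0.3]
width: 0.003
```

```bash
python3 - <<'E'
from h import *
s=robot.get_state();p=s["position"];print(p,s["contact_force"],"yj",(p-J)@yj)
for n in("scene","side"): cv2.imwrite(f"pics/m4{n}.png",get_image(n)[:,:,::-1])
a=cv2.imread("pics/m4scene.png")[70:190,250:370];b=cv2.imread("pics/m4side.png")[190:310,195:315]
cv2.imwrite("pics/m4.png",np.hstack([cv2.resize(a,(400,400)),cv2.resize(b,(400,400))]))
E
```

```text
[0.55864203 0.10075708 0.27684122] [-1.34465467 -0.15248475  0.32813616] yj -0.024585737999578874
```

View pics/m4.png

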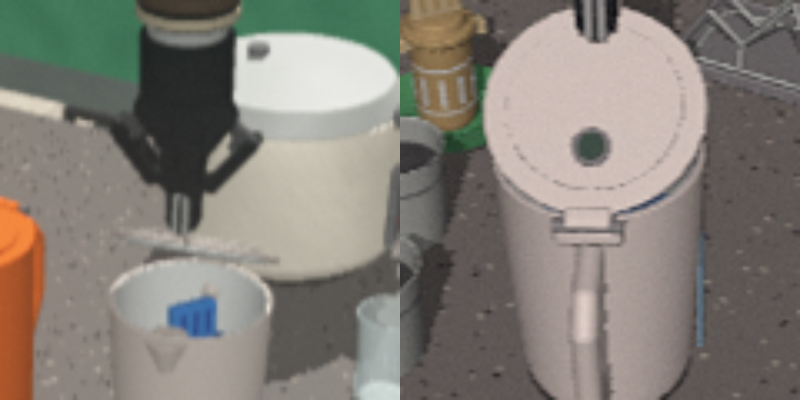

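>>> apply_moves([
  [-0.15, 0, 0.35, 0, 0, 0, 0],
  [-0.3, 0, 0.7, 0, 0, 0, 0],
  [-0.5, 0, 1.05, 0, 0, 0, 0],
  [-0.65, 0, 1.35, 0, 0, 0, 0],
  [-0.75, 0, 1.6, 0, 0, 0, 0],
  [-0.75, 0, 1.6, 0, 0, 0, 0],
])

```text
time: 23.8
position: [0.565, 0.072, 0.2135]
orientation: [-3.141, -0.0, 1.765]
contact_force: [-0.2, -0.2, 0.8]
width: -0.001
```

>>> apply_moves([
  [0, 0, 0.06, 0, 0, 0, 0],
  [0, 0, 0.12, 0, 0, 0, 0],
  [0, 0, 0.15, 0, 0, 0, 0],
  [0, 0, 0.15, 0, 0, 0, 0],
])

```text
time: 24.2
position: [0.5658, 0.0734, 0.2095]
orientation: [3.139, -0.001, 1.767]
contact_force: [-0.8, -1.2, -0.2]
width: 0.002
```

>>> apply_moves([
  [0, 0, 0.04, 0, 0, 0, 0],
  [0, 0, 0.08, 0, 0, 0, 0],
  [0, 0, 0.1, 0, 0, 0, 0],
  [0, 0, 0.1, 0, 0, 0, 0],
])

```text
time: 24.6
position: [0.5661, 0.0733, 0.2069]
orientation: [3.138, -0.002, 1.766]
contact_force: [-3.5, -0.9, 12.1]
width: -0.001
```

```bash
python3 - <<'E'
from h import *
s=robot.get_state();p=s["position"];print(p,s["contact_force"],"yj",(p-J)@yj)
for n in("scene","side"): cv2.imwrite(f"pics/m5{n}.png",get_image(n)[:,:,::-1])
a=cv2.imread("pics/m5scene.png")[110:230,250:370];b=cv2.imread("pics/m5side.png")[190:310,195:315]
cv2.imwrite("pics/m5.png",np.hstack([cv2.resize(a,(400,400)),cv2.resize(b,(400,400))]))
E
```

```text
[0.56605239 0.07331949 0.20689508] [-3.46577212 -0.9034683  12.0952705 ] yj -0.05294013632687739
```

View pics/m5.png

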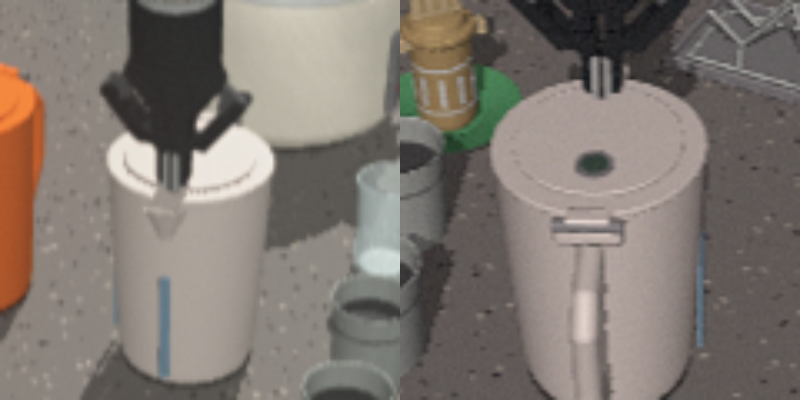

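The lid reached its stop at z = 0.207 with 12 N, which is the shut height. Retracting and checking.

>>> apply_moves([
  [0, 0, -0.3, 0, 0, 0, 0],
  [0, 0, -1.0, 0, 0, 0, 0],
  [0, 0, -2.0, 0, 0, 0, 0],
  [0, 0, -3.0, 0, 0, 0, 0],
  [-1.0, 0, -4.0, 0, 0, 0, 0],
  [-2.0, 0, -4.0, 0, 0, 0, 0],
  [-2.0, 0, -4.0, 0, 0, 0, 0],
])

```text
time: 25.4
position: [0.5818, -0.0131, 0.3679]
orientation: [3.135, 0.003, 1.757]
contact_force: [-0.1, 0.1, -1.1]
width: 0.001
```

```bash
python3 - <<'E'
from h import *
s=robot.get_state();print(s["position"],s["contact_force"])
for n in("scene","side","wrist"): cv2.imwrite(f"pics/m6{n}.png",get_image(n)[:,:,::-1])
a=cv2.imread("pics/m6scene.png")[110:230,250:370];b=cv2.imread("pics/m6side.png")[190:310,195:315]
cv2.imwrite("pics/m6.png",np.hstack([cv2.resize(a,(400,400)),cv2.resize(b,(400,400))]))
c=calibration("wrist");print([(t,proj(c,lidp(t,.171,.004)).round(1),proj(c,lidp(t,.08,.004,.0735)).round(1)) for t in(0,.1)])
E
```

```text
[ 0.58184038 -0.01305417  0.36791717] [-0.1447627   0.12857552 -1.06204605]
[(0, array([276.7, 149.5]), array([360.5,  44.3])), (0.1, array([276.7, 150.2]), array([363. ,  41.3]))]
```

View pics/m6.png

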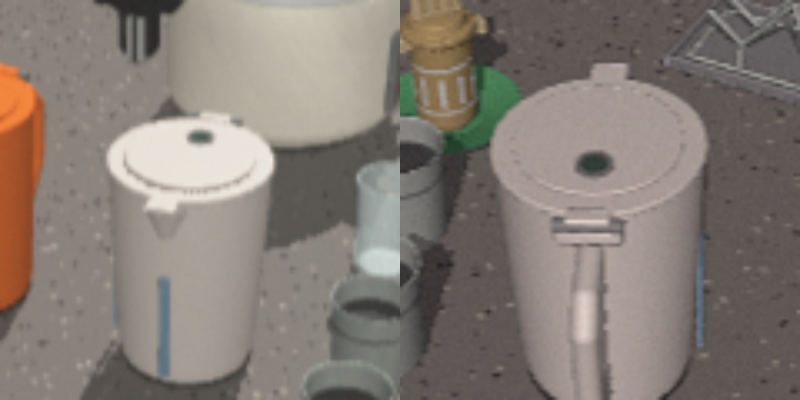

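View pics/m6scene.png

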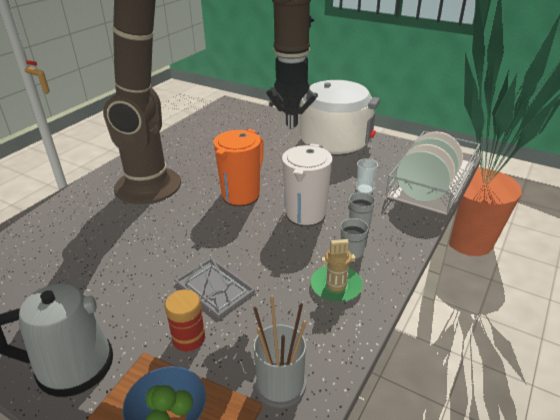

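The lid is shut flush on the white jug at scene (307,157). Bystanders stand where they did and the arm is clear, so I'm handing the job in.

```bash
python3 - <<'E'
from station import order
print(order.close_job())
E
```

```text
the job is handed in; nothing more can be done
None
```

The blue cartridge is home in the white jug's collar, and the lid is shut. I handed the job in at about 25 s.

**How it went:**
- **Grasp:** the arm reaches its joint limits at a full 40° tilt, so I pinched the rib with the tool tilted 25°. I then lifted the cartridge straight up and stood it upright.
- **Seating:** I lowered it in small steps with its lugs lined up to the notches by camera. They dropped in at once, so no turning search was needed. It met its stop with a tool reading of about 11 N.
- **Lid:** I let go, swung the lid over from behind with the closed fingers, and pressed it shut.

**Last checks:**
- **Cartridge:** after release, the rib appeared in the wrist picture where the seated position predicts, within about 2 pixels. Riding 12 mm high would have been about 4–6 pixels off. I could not see it again once the lid was down.
- **Lid:** it stopped at z = 0.207 m with about 12 N, which is the shut height, and it looks flush in both the scene and side views.
- **Surroundings:** the bystanders look unmoved by eye in the scene picture, and the arm is clear of everything.

**A check that disagreed:** the scene and side views gave unreliable readings of the cartridge's tilt before insertion, up to 6° in the side view. The wrist view showed almost no tilt, and I went by that. It also showed the cartridge about 3 mm off in the grip, which I corrected before lowering it.

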